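# Load the power module into the burn-in test drawer and start the test

## Robot

A 7-joint arm with a two-finger parallel gripper is mounted at the origin on the work surface. World frame = base frame: x ahead of the robot, y to its left, z up, the work surface at z = 0. Lengths are in m, angles in rad, forces in N, time in s.
With the tool pointing down it reaches from about 0.35 to 0.9 m from the base axis. Payload 8.1 kg.
Tool frame: the origin (TCP) lies at the very end of the fingers, on their centre line; the grasp point (between the pads) lies 19 mm behind it; z points along the fingers, x is the direction in which the jaws open and shut, and the axes are right-handed (so a half turn about z gives the same grasp; the last joint's range is limited). The gripper opens to 92 mm and grips with 3 to 60 N. Pads are 19 mm wide; open, the fingers measure 130 mm over their backs; the gripper's body (75 mm by 190 mm) begins 47 mm behind the grasp point.
Start: joints at [1.091, 0.434, 0.025, 1.573, -0.012, 1.134, -0.075], TCP at [0.23, -0.581, 0.227] pointing down, gripper open.
Joint ranges: [-2.62, 2.62], [-0.44, 2.09], [-1.27, 1.32], [0.08, 2.57], [-1.32, 4.46], [0.12, 2], [-2.74, 2.74]. Speed limits (rad/s): [2.22, 2.22, 3.01, 3.01, 3.14, 3.14, 3.14].

## Interface

Orientations are given as a unit quaternion [w, x, y, z].
In Python, from cell import manip gives the robot as it stands.
- The arm moves only by the tool send_rows, never from a script. Its argument "steps" is text: rows parted by semicolons, each of 7 numbers parted by spaces: the shift along the tool's x, y, z in m, then the turn, a rotation vector about the tool's x, y, z in degrees, then the opening in per cent of the stroke, from 0 (shut) to 100 (fully open). In form: dx dy dz ax ay az jaw; .... A call has 1 to 8 rows; each row shifts and turns the pose as measured when the row begins, along the tool's axes as they then stand; what a row does not reach is not made up. A row lasts 1/12 s, in which the tool goes at most 41.7 mm and 7.16 degrees, less where a joint would pass 70% of its speed; a pose out of reach is approached as far as the arm can. A call is refused whole if a number of a shift passes 0.0417 or a number of a turn 7.16, either way. A call with a gripper value outside its range is refused whole. The fingers move at their own pace and stop on an object; "force" is the grip in N (left out, the last holds). Time passes only in rows, so rows that do not move let the fingers close. It gives the time, the measured TCP pose, the force and the opening at its end, in the units of the state.
- manip.get_obs(): the state, without advancing time (a new reading comes with each control period).
- manip.snapshot(name): name is "side" or "top"; returns a dict with "frame" (400x640x3 uint8, red, green, blue), "fx", "fy", "cx", "cy" (pixels), "T" (4x4, takes a point from camera to world coordinates). Camera axes: x right, y up, looking along -z (the intrinsics and any distortion apply to the point x, -y, -z); pixel columns grow to the right and rows downward; lengths in m; the calibration is good to about 2 mm. A picture is of the moment at which its call begins. There is no depth.
- manip.finish_job(): hands the job in, once; it reports no verdict.
Trained networks look in a picture, given as the dict that the camera call returned (one of the last four; its "shot" number tells which), for a name from the list of things; names that differ only in an ending like _2 or _b are one class to them, and where a whole thing is asked for, a point or a joint stands for the part that bears it (a point fixed in the world has none). Each returns a list of dicts, best first, with "score" (0 to 1); they miss things now and then, are a little off and sometimes report something else, mostly with a low value. They report only what shows in the picture. A call takes as long as a camera call. They do not tell look-alikes from the thing itself.
- manip.regions_of(picture, target): "pixels" (400x640 bool, what is visible of it) and "box" ([left, top, right, bottom] as shares, 0 to 1, of the picture: columns of its width, rows of its height, round what is visible of it).
- manip.spot_point(picture, target): "point" ([column, row] as shares, 0 to 1, of the picture: columns of its width, rows of its height: a listed point, or the origin of a listed thing).
The state is a dict: "clock": time; "qpos": joint angles; "qvel": joint speeds; "effort": joint torques, N m; "tcp_pos": TCP position; "eef_rot": TCP orientation; "ft_force": force on the tool from outside, world axes, zero at the start; "ft_torque": the same for the moment, N m; "grip_width": finger opening in m.
Only numpy, scipy, OpenCV 4.12 (cv2) and the standard library are available. Lean on these libraries where they do the work, as an engineer would, in place of code of your own. Each camera call takes 0.05 s, during which the arm holds its last target.

## Task

Load the blue power module with the orange grip into the empty middle bay of the test cabinet's open drawer, standing upright on its brass contact end: it lies on its side, so first stand it up on the bench on the contact end and let go, then pick it up anew (the orange grip on top is there for that) and set it down on the bay's floor. Then push the drawer fully shut and start the test by pressing the long green bar on top of the cabinet right down at its middle, so that both ends go down together, and let it come back up. Never let the module drop or topple, and leave the other things on the bench where they are.

Things in the scene. Friction and masses are not known exactly. Their poses are not given: they have to be found in the camera images.
- module_center (a point): Blue power module with an orange grip: loose, 120 mm long, 54 wide (y), 46 thick (z), 0.24 to 0.48 kg, lying on its side at the start. This point: middle of length and section, 23 mm above the bench as it lies. x runs from the brass contact end to the grip, z up as it lies. Blue body x = -60 to +20 mm, grip +20 to +60; centre of mass near x = -12. Standing on its contact end, x points up.
- module_grip (a point): Middle of the module's orange grip (26 x 26 mm in section, 40 mm long, centred on the end of the body), on the module's axis, 100 mm from the contact end and 20 mm from the grip's free end; axes as the module's centre.
- module_foot (a point): Centre of the flat end face at the module's brass contact end (54 x 46 mm), on which it stands; axes as the module's centre.
- bay (a point): Centre of the floor of the empty middle bay (green pad), 20 mm above the bench; moves with the drawer. x points into the cabinet, the way the drawer shuts, y left, z up. Bay 70 mm wide (y), 72 long (x); dividers at its sides and behind 60 mm high; outer bays hold fixed modules 70 mm high. The blue drawer front has its inner face 36 mm before this point, its top 158 mm above the bench.
- cabinet: Grey test cabinet, fixed, 210 mm deep (x), 256 wide (y), 176 high. Origin: under the middle of its front face; x points into it, y left, z up, parallel to the axes of the bay. The drawer passes under its top, which leaves 166 mm above the bench clear. The drawer comes out of the front face, so the opening above the drawn-out drawer is as long as the drawer is drawn out.
- handle (a point): Middle of the steel bar handle on the drawer front: a round bar 10 mm thick and 100 mm long along y, its middle 30 mm off the blue drawer front (which is on its +x side), 135 mm above the bench. Axes as the bay.
- drawer (a joint): How far the drawer is drawn out of the cabinet, in m: 0 is fully shut, 0.09 to 0.115 at the start. It slides with about 2.5 N of friction and stays where it is left.
- bar_mid (a point): Middle of the top face of the long green start bar on top of the cabinet (white mark): the bar is 190 mm long along y, 26 mm wide, 12 mm thick, its top about 201 mm above the bench. x and z as the cabinet. It is 85 mm behind the cabinet's front face.
- bar (a joint): How far the middle of the start bar is pressed down, in m: 0 up, 0.010 at its lower stop; a spring resists with about 1 N at the start and 8 N at the stop, and brings it back up.
- rock (a joint): Lean of the start bar to one side about its middle, rad: 0 is level; pressing away from the middle makes it lean (about 0.03 rad for 8 N at 10 mm off the middle).
- spare_center (a point): Bystander: another module of the same shape and size, grey with a white grip, lying on its side; its place and the blue one's may be swapped. Point and axes as for the blue one.
- spool_center (a point): Bystander: solder spool standing on end, 64 mm wide, 46 mm high; its middle.
- driver_grip (a point): Bystander: yellow screwdriver 190 mm long lying on the bench; a point on its handle.
- can_center (a point): Bystander: capacitor can, 44 mm wide, 62 mm high, upright; its middle.
- relay_center (a point): Bystander: clear relay, 38 x 38 x 61 mm high; its middle.
Mind the look-alikes: they are no part of the job. Leave any red look-alike of the part that bears module_center alone.

How it is judged:
By the outcome, as a careful person would: the job done as asked, in the order asked, and still so for the second after the job is handed in, with the robot touching nothing.
It also fails if it takes over 72 s, if anything falls off the work surface, if the arm or the gripper's body presses on something with over 40 N, if the wrist force passes 120 N, or if a joint passes its speed limit or range.

## Working session

There is one attempt and no reset: what is moved stays moved. The work goes in short steps, Python scripts to look and compute and a tool call to move; the robot and the scene stay as the last step left them, time stands still between calls to the robot, and variables do not carry over. Pictures are saved under pics/ and viewed, and the job is handed in when it is done.

Besides the shell and the picture viewer there is one more tool, called after "Request:" as name(argument=value, ...) on one line, values as JSON. send_rows: Moves the arm, as the interface text tells. Its arguments: {"type":"object","properties":{"steps":{"type":"string"},"force":{"type":"number"}},"required":["steps"]}

```bash
ls; mkdir -p pics; cat > h.py <<'E'
import numpy as np, cv2
from cell import manip
def save(p,n): cv2.imwrite(f'pics/{n}.png',cv2.cvtColor(p['frame'],cv2.COLOR_RGB2BGR))
def ray(p,uv):
    T=np.array(p['T']);d=np.array([(uv[0]-p['cx'])/p['fx'],-(uv[1]-p['cy'])/p['fy'],-1.0])
    return T[:3,3],T[:3,:3]@(d/np.linalg.norm(d))
def atz(p,uv,z):
    o,d=ray(p,uv);return o+d*(z-o[2])/d[2]
def tri(a,b):
    A=np.zeros((3,3));B=np.zeros(3)
    rs=[ray(*a),ray(*b)]
    for o,d in rs:
        M=np.eye(3)-np.outer(d,d);A+=M;B+=M@o
    X=np.linalg.solve(A,B)
    return X,[np.linalg.norm((np.eye(3)-np.outer(d,d))@(X-o)) for o,d in rs]
def proj(p,X):
    T=np.array(p['T']);c=T[:3,:3].T@(np.array(X)-T[:3,3])
    return np.array([p['cx']+p['fx']*c[0]/-c[2],p['cy']-p['fy']*c[1]/-c[2]])
def spot(p,n):
    r=manip.spot_point(p,n)
    return [(np.array(q['point'])*[640,400],round(q['score'],2)) for q in r]
E
python3 - <<'E'
from h import *
np.set_printoptions(precision=4,suppress=True)
s=manip.snapshot('side');t=manip.snapshot('top')
save(s,'s0');save(t,'t0')
print(s.keys(),s['T'],t['T'],s['fx'],s['cx'],s['cy'])
for n in ['module_center','module_grip','module_foot','bay','cabinet','handle','bar_mid','spare_center','spool_center','driver_grip','can_center','relay_center']:
    a=spot(s,n);b=spot(t,n)
    print(n,a[:2],b[:2])
    if a and b: print('   ',*tri((s,a[0][0]),(t,b[0][0])))
print(manip.get_obs())
E
```

```text
pics
dict_keys(['frame', 'fx', 'fy', 'cx', 'cy', 'T', 'shot']) [[-0.8751  0.3798 -0.2999  0.1656]
 [-0.4837 -0.6667  0.567   0.5345]
 [ 0.0154  0.6413  0.7672  0.9519]
 [ 0.      0.      0.      1.    ]] [[ 0.0177  0.9833 -0.1812  0.1966]
 [-0.9998  0.0162 -0.0098 -0.0917]
 [-0.0067  0.1814  0.9834  1.5736]
 [ 0.      0.      0.      1.    ]] 401.273395870301 316.2188090387671 201.40979460025693
module_center [(array([304.  , 240.92]), 0.94), (array([416.384, 205.28 ]), 0.89)] [(array([308.8 , 196.52]), 0.7), (array([368.704, 215.2  ]), 0.66)]
    [ 0.4889 -0.0129  0.0178] [np.float64(0.0018310982956900883), np.float64(0.0018310982956900317)]
module_grip [(array([356.608, 209.92 ]), 0.86), (array([416.128, 217.8  ]), 0.83)] [(array([266.176, 266.32 ]), 0.82), (array([362.624, 221.4  ]), 0.78)]
    [0.2867 0.0734 0.3622] [np.float64(0.033467271566775036), np.float64(0.033467271566774946)]
module_foot [(array([416.896, 192.12 ]), 0.97), (array([291.52, 259.2 ]), 0.97)] [(array([240.832, 245.4  ]), 0.92), (array([381.12, 197.6 ]), 0.88)]
    [0.2555 0.102  0.4942] [np.float64(0.03513895
[... 1709 characters left out ...]
70.912, 208.8  ]), 0.72)] [(array([325.184, 152.48 ]), 0.64), (array([231.488, 171.52 ]), 0.3)]
    [ 0.6295 -0.0608  0.0231] [np.float64(0.00213519385350161), np.float64(0.0021351938535016306)]
{'clock': 1.3, 'qpos': array([ 1.0914,  0.4345,  0.025 ,  1.5732, -0.0116,  1.134 , -0.0751]), 'qvel': array([-0.0004, -0.0007, -0.0011, -0.0008,  0.    , -0.0001, -0.0006]), 'effort': array([ -0.0001, -66.7662,   0.984 , -31.4803,  -0.0606,   0.0329,
         0.0001]), 'tcp_pos': array([ 0.2299, -0.5812,  0.2268]), 'eef_rot': array([ 0.    ,  0.827 , -0.5622,  0.    ]), 'ft_force': array([-0.9205, -0.5379, -0.3353]), 'ft_torque': array([-0.0017,  0.0021,  0.0246]), 'grip_width': 0.09200838199109833}
```

View pics/s0.png

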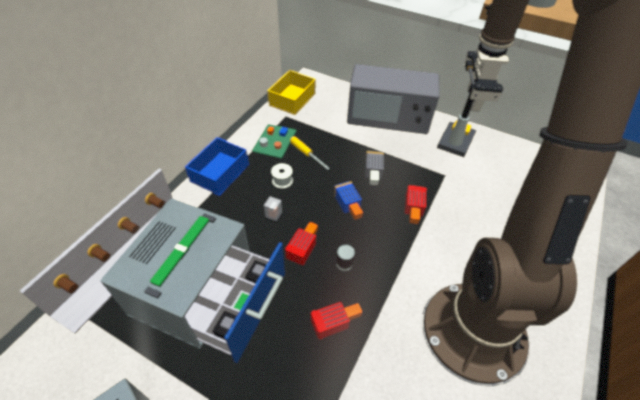

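View pics/t0.png

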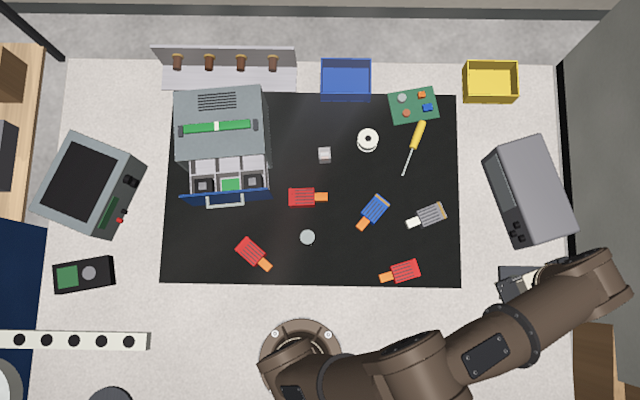

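```bash
cat > m.py <<'E'
from h import *
np.set_printoptions(precision=4,suppress=True)
s=manip.snapshot('side');t=manip.snapshot('top')
def near(p,n,c,r=35):
    l=[(u,sc) for u,sc in spot(p,n) if np.hypot(*(u-c))<r]
    return l
for n in ['module_center','module_grip','module_foot']:
    a=near(s,n,[349,198]);b=near(t,n,[372,211])
    print(n,a,b)
    if a and b: print('   ',*tri((s,a[0][0]),(t,b[0][0])))
def col(p,kind):
    h=cv2.cvtColor(p['frame'],cv2.COLOR_RGB2HSV)
    H,S,V=h[...,0],h[...,1],h[...,2]
    if kind=='b': return (H>105)&(H<125)&(S>120)&(V>60)
    if kind=='o': return (H>5)&(H<18)&(S>150)&(V>120)
def cc(m,c,r=30):
    yy,xx=np.nonzero(m);k=np.hypot(xx-c[0],yy-c[1])<r
    pts=np.stack([xx[k],yy[k]],1);return pts.mean(0),len(pts),cv2.minAreaRect(pts.astype(np.float32))
for k,cs,ct in [('b',[348,196],[374,208]),('o',[356,211],[362,224])]:
    a=cc(col(s,k),cs,18);b=cc(col(t,k),ct,18)
    print(k,a,b,*tri((s,a[0]),(t,b[0])))
for nm,p,c in [('s',s,(349,198)),('t',t,(373,212))]:
    f=p['frame'][c[1]-30:c[1]+30,c[0]-40:c[0]+40]
    cv2.imwrite(f'pics/c_{nm}.png',cv2.resize(f,None,fx=9,fy=9,interpolation=cv2.INTER_CUBIC)[...,::-1])
print(t['fx'],t['cx'],t['cy'])
E
python3 m.py
```

```text
module_center [(array([350.528, 200.8  ]), 0.89)] [(array([370.112, 211.52 ]), 0.75)]
    [ 0.4404 -0.2028  0.0263] [np.float64(0.0015882794993769306), np.float64(0.0015882794993770262)]
module_grip [(array([354.88, 210.88]), 0.56)] [(array([361.024, 221.08 ]), 0.56)]
    [ 0.4115 -0.1751  0.0251] [np.float64(0.0006060075831245134), np.float64(0.0006060075831245995)]
module_foot [(array([340.928, 183.32 ]), 0.68)] [(array([383.296, 200.68 ]), 0.86)]
    [ 0.4817 -0.2396  0.0424] [np.float64(0.008408544237986338), np.float64(0.008408544237986228)]
b (array([346.9234, 196.1757]), 444, ((347.3088073730469, 196.51467895507812), (25.210290908813477, 22.29481315612793), 59.03623962402344)) (array([374.1783, 209.0947]), 359, ((374.59832763671875, 208.58197021484375), (18.821422576904297, 28.808300018310547), 39.80556869506836)) [ 0.4529 -0.2143  0.0264] [np.float64(0.0033126358848942546), np.float64(0.003312635884894274)]
o (array([355.8583, 209.9843]), 127, ((355.88458251953125, 209.57688903808594), (14.144856452941895, 9.707253456115723), 56.3099365234375)) (array([362.2115, 223.0385]), 52, ((362.1829833984375, 223.64637756347656), (9.214252471923828, 13.274770736694336), 38.65980529785156)) [ 0.4076 -0.1783  0.0271] [np.float64(0.0017104297304119935), np.float64(0.0017104297304119033)]
511.5327955350225 329.09241233225777 198.06915794961168
```

```bash
cd pics; python3 -c "
import cv2,numpy as np
a=cv2.imread('c_s.png');b=cv2.imread('c_t.png');cv2.imwrite('cc.png',cv2.resize(np.vstack([a,b]),(600,600*1080//720*2//3)) if 0 else cv2.resize(np.hstack([a,b]),(800,300)))"
```

```text
(no output)
```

View pics/cc.png

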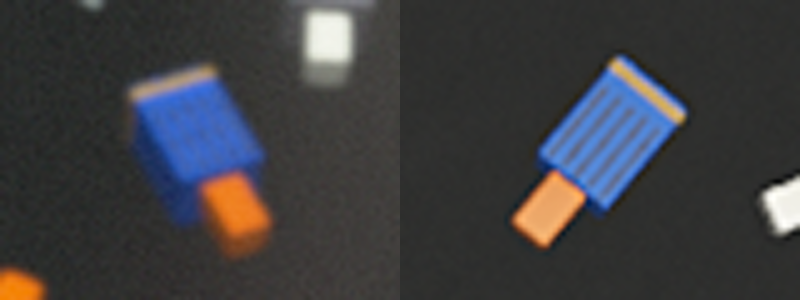

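```bash
cat > f.py <<'E'
from h import *
from scipy.optimize import least_squares
np.set_printoptions(precision=4,suppress=True)
t=manip.snapshot('top');s=manip.snapshot('side')
px=np.array([(376.4,193.4),(390.2,205.6),(373.8,224.4),(361.2,214)])
P=np.array([atz(t,u,.046) for u in px]);print(P,[np.linalg.norm(P[i]-P[(i+1)%4]) for i in range(4)])
# render-fit: top view mask of colour (any non-dark), area model
def model(x,y,a):
    R=np.array([[np.cos(a),-np.sin(a),0],[np.sin(a),np.cos(a),0],[0,0,1]])
    def box(x0,x1,w,h): return np.array([[i,j,k] for i in(x0,x1) for j in(-w/2,w/2) for k in(-h/2,h/2)])
    return [box(-.06,.02,.054,.046)@R.T+[x,y,.023],box(.02,.06,.026,.026)@R.T+[x,y,.023]]
def mask(p,v):
    m=np.zeros((1600,2560),np.uint8)
    for b in model(*v):
        q=np.array([proj(p,X) for X in b]);q=(q+.5)*4
        cv2.fillConvexPoly(m,cv2.convexHull(np.round(q).astype(np.int32)),255)
    return cv2.resize(m,(640,400),interpolation=cv2.INTER_AREA)/255.
def obs(p,c,r):
    h=cv2.cvtColor(p['frame'],cv2.COLOR_RGB2HSV);m=((h[...,1]>90)&(h[...,2]>50)).astype(float)
    k=np.zeros_like(m);cv2.circle(k,c,r,1,-1);return m*k
ot=obs(t,(373,212),24);os_=obs(s,(349,198),26)
from scipy.optimize import minimize
cost=lambda v:((mask(t,v)-ot)**2).sum()+1*((mask(s,v)-os_)**2).sum()
v0=[.44,-.203,np.arctan2(.06,-.065)]
for w in ['both','top','side']:
    f={'both':cost,'top':lambda v:((mask(t,v)-ot)**2).sum(),'side':lambda v:((mask(s,v)-os_)**2).sum()}[w]
    r=minimize(f,v0,method='Nelder-Mead',options=dict(initial_simplex=np.array(v0)+np.array([[0,0,0],[.01,0,0],[0,.01,0],[0,0,.1]])))
    print(w,r.x,np.degrees(r.x[2]),r.fun,ot.sum(),os_.sum())
E
python3 f.py
```

```text
[[ 0.4949 -0.2201  0.046 ]
 [ 0.458  -0.2618  0.046 ]
 [ 0.3998 -0.2124  0.046 ]
 [ 0.4308 -0.1743  0.046 ]] [np.float64(0.05574597970600077), np.float64(0.07635317331250849), np.float64(0.049076099646273186), np.float64(0.07876068774360753)]
both [ 0.4369 -0.2024  2.4403] 139.81743581328737 186.09434832756634 617.0 669.0
top [ 0.436  -0.2034  2.4474] 140.22471889417113 72.5360553633218 617.0 669.0
side [ 0.44   -0.2027  2.4306] 139.2623621906675 96.42145328719724 617.0 669.0
```

```bash
cat > pl.py <<'E'
from h import *
from scipy.spatial.transform import Rotation as R, Slerp
def rq(q): return R.from_quat([q[1],q[2],q[3],q[0]])
def mk(tz,tx):
    tz=np.array(tz,float);tz/=np.linalg.norm(tz);tx=np.array(tx,float);tx-=tz*(tx@tz);tx/=np.linalg.norm(tx)
    return R.from_matrix(np.stack([tx,np.cross(tz,tx),tz],1))
def plan(Pt,Rt,jaw,n=None,vmax=.04,wmax=7):
    o=manip.get_obs();P0=o['tcp_pos'];R0=rq(o['eef_rot']);dr=(R0.inv()*Rt).as_rotvec()
    k=max(int(np.ceil(np.linalg.norm(Pt-P0)/vmax)),int(np.ceil(np.degrees(np.linalg.norm(dr))/wmax)),1)
    n=n or k
    rows=[]
    P=P0;Rc=R0
    for i in range(1,n+1):
        Pn=P0+(Pt-P0)*i/n;Rn=R0*R.from_rotvec(dr*i/n)
        d=Rc.inv().apply(Pn-P);a=np.degrees((Rc.inv()*Rn).as_rotvec())
        rows.append(' '.join(f'{x:.4f}' for x in d)+' '+' '.join(f'{x:.2f}' for x in a)+f' {jaw}')
        P,Rc=Pn,Rn
    print('t',round(o['clock'],2),'dist',np.linalg.norm(Pt-P0).round(4),'ang',np.degrees(np.linalg.norm(dr)).round(2),'n',n,'F',o['ft_force'].round(1),'w',round(o['grip_width'],4))
    for i in range(0,n,8): print('; '.join(rows[i:i+8]))
ex=np.array([np.cos(np.radians(139.9)),np.sin(np.radians(139.9)),0]);Z=np.array([0,0,1.])
ey=np.cross(Z,ex)
C=np.array([.437,-.203,.023])
def pick(back,beta=30,dx=-.02,dz=.004):
    b=np.radians(beta);tz=-Z*np.cos(b)-ex*np.sin(b)
    return C+dx*ex+dz*Z+(.019-back)*tz, mk(tz,ey)
E
python3 - <<'E'
from pl import *
plan(*pick(.13),100)
E
```

```text
t 1.8 dist 0.4516 ang 67.94 n 12 F [-0.8  0.6  0.4] w 0.0919
-0.0256 -0.0262 0.0086 2.25 1.34 5.02 100; -0.0280 -0.0235 0.0090 2.25 1.34 5.02 100; -0.0301 -0.0206 0.0092 2.25 1.34 5.02 100; -0.0320 -0.0176 0.0092 2.25 1.34 5.02 100; -0.0336 -0.0143 0.0090 2.25 1.34 5.02 100; -0.0349 -0.0110 0.0087 2.25 1.34 5.02 100; -0.0359 -0.0075 0.0083 2.25 1.34 5.02 100; -0.0366 -0.0040 0.0077 2.25 1.34 5.02 100
-0.0370 -0.0005 0.0069 2.25 1.34 5.02 100; -0.0370 0.0030 0.0060 2.25 1.34 5.02 100; -0.0368 0.0064 0.0049 2.25 1.34 5.02 100; -0.0361 0.0098 0.0037 2.25 1.34 5.02 100
```

Request:
send_rows(steps="-0.026 -0.026 0.0086 2.25 1.34 5 100; -0.028 -0.0235 0.009 2.25 1.34 5 100; -0.03 -0.0206 0.0092 2.25 1.34 5 100; -0.032 -0.0176 0.0092 2.25 1.34 5 100; -0.0336 -0.0143 0.009 2.25 1.34 5 100; -0.035 -0.011 0.0087 2.25 1.34 5 100; -0.036 -0.0075 0.0083 2.25 1.34 5 100; -0.0366 -0.004 0.0077 2.25 1.34 5 100")

```text
clock: 2.47
tcp_pos: [0.3485, -0.3257, 0.1586]
eef_rot: [0.072, -0.567, 0.804, -0.165]
ft_force: [0.6, -0.9, -0.3]
grip_width: 0.0918
```

```bash
python3 - <<'E'
from pl import *
plan(*pick(.13),100)
print(manip.get_obs())
E
```

```text
t 2.47 dist 0.1619 ang 22.03 n 5 F [ 0.6 -0.9 -0.3] w 0.0918
-0.0320 0.0004 0.0050 1.76 0.95 3.93 100; -0.0320 0.0027 0.0044 1.76 0.95 3.93 100; -0.0318 0.0050 0.0038 1.76 0.95 3.93 100; -0.0314 0.0073 0.0031 1.76 0.95 3.93 100; -0.0309 0.0095 0.0023 1.76 0.95 3.93 100
{'clock': 2.4667, 'qpos': array([ 0.69136207,  0.11398029, -0.01662186,  2.30630869, -0.12609876,
        0.36378778, -1.12761266]), 'qvel': array([-1.01519236, -0.20007087,  0.10481704,  0.65408699,  0.6772994 ,
       -0.94841941, -2.19104177]), 'effort': array([  9.70805794, -35.10434747,   0.41833729, -26.92983985,
        -2.41051465,  -0.84564641,   4.77743939]), 'tcp_pos': array([ 0.34851428, -0.32568855,  0.15859029]), 'eef_rot': array([ 0.07242737, -0.56708167,  0.80363188, -0.1653737 ]), 'ft_force': array([ 0.56797096, -0.87718574, -0.25650924]), 'ft_torque': array([ 0.24543276,  0.40504011, -0.05112461]), 'grip_width': 0.09182221464438081}
```

Request:
send_rows(steps="-0.032 0.0004 0.005 1.76 0.95 4 100; -0.032 0.0027 0.0044 1.76 0.95 4 100; -0.032 0.005 0.004 1.76 0.95 4 100; -0.0314 0.0073 0.003 1.76 0.95 4 100; -0.031 0.0095 0.002 1.76 0.95 4 100; 0 0 0 0 0 0 100")

```text
clock: 2.97
tcp_pos: [0.3686, -0.2626, 0.1402]
eef_rot: [0.076, -0.496, 0.842, -0.198]
ft_force: [-0.0, 0.3, -0.2]
grip_width: 0.092
```

```bash
python3 - <<'E'
from pl import *
plan(*pick(.13),100)
plan(*pick(.05),100)
print(manip.get_obs()['qpos'])
E
```

```text
t 2.97 dist 0.0937 ang 12.29 n 3 F [-0.   0.3 -0.2] w 0.092
-0.0310 0.0031 0.0026 1.82 0.41 3.65 100; -0.0307 0.0051 0.0022 1.82 0.41 3.65 100; -0.0304 0.0071 0.0018 1.82 0.41 3.65 100
t 2.97 dist 0.1258 ang 12.29 n 4 F [-0.   0.3 -0.2] w 0.092
-0.0226 0.0004 0.0218 1.36 0.30 2.74 100; -0.0227 0.0020 0.0217 1.36 0.30 2.74 100; -0.0227 0.0036 0.0215 1.36 0.30 2.74 100; -0.0226 0.0052 0.0213 1.36 0.30 2.74 100
[ 0.24391608  0.0806186   0.18205824  2.45383417  0.42850625  0.21195189
 -2.05559591]
```

```bash
python3 - <<'E'
from pl import *
plan(*pick(.08,12),100)
E
```

```text
t 2.97 dist 0.1065 ang 16.66 n 3 F [-0.   0.3 -0.2] w 0.092
-0.0293 -0.0047 0.0195 -4.16 -0.17 3.67 100; -0.0295 -0.0042 0.0193 -4.16 -0.17 3.67 100; -0.0297 -0.0037 0.0191 -4.16 -0.17 3.67 100
```

Request:
send_rows(steps="-0.0293 -0.0047 0.0195 -4.16 -0.17 3.67 100; -0.0295 -0.0042 0.0193 -4.16 -0.17 3.67 100; -0.0297 -0.0037 0.019 -4.16 -0.17 3.67 100; 0 0 0 0 0 0 100")

```text
clock: 3.3
tcp_pos: [0.4453, -0.2034, 0.0861]
eef_rot: [0.045, -0.42, 0.902, -0.089]
ft_force: [0.7, -0.5, 1.2]
grip_width: 0.0916
```

```bash
python3 - <<'E'
from pl import *
plan(*pick(.06,20),100)
o=manip.get_obs();print(o['qpos'],o['tcp_pos'])
E
```

```text
t 3.3 dist 0.0212 ang 8.55 n 2 F [ 0.7 -0.5  1.2] w 0.0916
0.0026 0.0024 0.0100 4.27 0.21 -0.04 100; 0.0026 0.0031 0.0098 4.27 0.21 -0.04 100
[ 0.21168047  0.31519746  0.0587811   2.22913235  0.14564878  0.41694774
 -2.13283528] [ 0.44533316 -0.20343383  0.08608475]
```

```bash
python3 - <<'E'
from pl import *
plan(*pick(.02,24),100)
s=manip.snapshot('side');save(s,'s1');t=manip.snapshot('top')
f=np.hstack([p['frame'][130:270,270:450] if i==0 else p['frame'][130:270,280:460] for i,p in enumerate((s,t))])
cv2.imwrite('pics/c1.png',cv2.resize(f,(800,311),interpolation=cv2.INTER_CUBIC)[...,::-1])
E
```

```text
t 3.3 dist 0.0598 ang 12.55 n 2 F [ 0.7 -0.5  1.2] w 0.0916
0.0027 -0.0006 0.0298 6.27 0.20 -0.05 100; 0.0026 0.0027 0.0297 6.27 0.20 -0.05 100
```

View pics/c1.png

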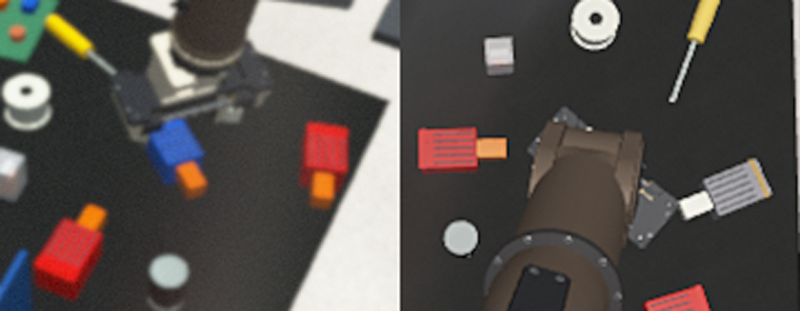

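Request:
send_rows(steps="0.003 -0.0006 0.03 6.27 0.2 0 100; 0.003 0.003 0.03 6.27 0.2 0 100; 0 0 0 0 0 0 100")

```text
clock: 3.65
tcp_pos: [0.4412, -0.2238, 0.0596]
eef_rot: [0.059, -0.412, 0.896, -0.151]
ft_force: [0.5, 0.9, 0.2]
grip_width: 0.0915
```

```bash
python3 - <<'E'
from pl import *
plan(*pick(.0,28),100,n=2)
o=manip.get_obs();print(o['qpos'],o['tcp_pos'])
E
```

```text
t 3.65 dist 0.0526 ang 9.46 n 2 F [0.5 0.9 0.2] w 0.0915
-0.0072 0.0021 0.0252 4.68 -0.64 -0.09 100; -0.0069 0.0041 0.0251 4.68 -0.64 -0.09 100
[ 0.05413031  0.35655428  0.22918236  2.3522124   0.46637294  0.17393167
 -2.47053297] [ 0.44117811 -0.22380846  0.05964988]
```

```bash
cat > fk.py <<'E'
import numpy as np
from scipy.spatial.transform import Rotation as R
def fk(q,p):
    s1,s3,s5,s7=p['s'];h,L1,L2,L3,o1,o7,e1,e2,e3=p['v']
    A=R.from_euler('z',s1*q[0]+o1)*R.from_euler('y',q[1]);P=np.array([0,0,h])+A.apply([e1,0,L1])
    A=A*R.from_euler('z',s3*q[2])*R.from_euler('y',q[3]);P=P+A.apply([e2,0,L2])
    A=A*R.from_euler('z',s5*q[4])*R.from_euler('y',q[5]);P=P+A.apply([e3,0,L3])
    A=A*R.from_euler('z',s7*q[6]+o7);return P,A
E
cat > fit.py <<'E'
from fk import *
import itertools
from scipy.optimize import least_squares
D=[([1.0914,.4345,.025,1.5732,-.0116,1.134,-.0751],[.2299,-.5812,.2268],[0,.827,-.5622,0]),
([0.69136207,0.11398029,-0.01662186,2.30630869,-0.12609876,0.36378778,-1.12761266],[0.34851428,-0.32568855,0.15859029],[0.07242737,-0.56708167,0.80363188,-0.1653737]),
([0.24391608,0.0806186,0.18205824,2.45383417,0.42850625,0.21195189,-2.05559591],[.3686,-.2626,.1402],[.076,-.496,.842,-.198]),
([0.21168047,0.31519746,0.0587811,2.22913235,0.14564878,0.41694774,-2.13283528],[0.44533316,-0.20343383,0.08608475],[.045,-.42,.902,-.089]),
([0.05413031,0.35655428,0.22918236,2.3522124,0.46637294,0.17393167,-2.47053297],[0.44117811,-0.22380846,0.05964988],[.059,-.412,.896,-.151])]
best=[]
for s in itertools.product([1,-1],repeat=4):
  for o1 in (0,1.57,3.14,-1.57):
    for o7 in (0,1.57,3.14,-1.57):
      def f(v):
        r=[]
        for q,P,Q in D:
            p,A=fk(q,dict(s=s,v=v));r+=list((p-P)*5);r+=list((A.inv()*R.from_quat([Q[1],Q[2],Q[3],Q[0]])).as_rotvec())
        r+=list(np.array(v[6:])*.02)
        return r
      try: z=least_squares(f,[.35,.42,.4,.25,o1,o7,0,0,0],max_nfev=60)
      except Exception: continue
      best.append((z.cost,s,z.x.round(4)))
best.sort(key=lambda a:a[0])
for b in best[:5]: print(b)
E
python3 fit.py
```

```text
(np.float64(0.004739854713870419), (-1, -1, -1, -1), array([ 2.6230e-01,  6.0020e-01,  4.2460e-01,  4.1610e-01, -9.6800e-02,
        3.0491e+00, -2.1600e-02, -7.6000e-03, -2.8000e-03]))
(np.float64(0.004739854713870436), (-1, -1, -1, -1), array([ 2.6230e-01,  6.0020e-01,  4.2460e-01,  4.1610e-01, -9.6800e-02,
        3.0491e+00, -2.1600e-02, -7.6000e-03, -2.8000e-03]))
(np.float64(0.004739854713870456), (-1, -1, -1, -1), array([ 2.6230e-01,  6.0020e-01,  4.2460e-01,  4.1610e-01, -9.6800e-02,
        3.0491e+00, -2.1600e-02, -7.6000e-03, -2.8000e-03]))
(np.float64(0.004739854713870475), (-1, -1, -1, -1), array([ 2.6230e-01,  6.0020e-01,  4.2460e-01,  4.1610e-01, -9.6800e-02,
        3.0491e+00, -2.1600e-02, -7.6000e-03, -2.8000e-03]))
(np.float64(0.004739854713870489), (-1, -1, -1, -1), array([ 2.6230e-01,  6.0020e-01,  4.2460e-01,  4.1610e-01, -9.6800e-02,
       -3.2341e+00, -2.1600e-02, -7.6000e-03, -2.8000e-03]))
```

```bash
cat >> pl.py <<'E'
import json,os
_o=manip.get_obs()
with open('log.jsonl','a') as _f: _f.write(json.dumps([list(map(float,_o[k])) for k in('qpos','tcp_pos','eef_rot')])+'\n')
E
python3 - <<'E'
import re
s=open('fk.py').read()
s=s.replace("o7,e1,e2,e3=p['v']","o7,e1,e2,e3,f1,f2,f3,d=p['v']").replace("[0,0,h])","[0,0,h])+R.from_euler('z',s1*q[0]+o1).apply([d,0,0])").replace('[e1,0,L1]','[e1,f1,L1]').replace('[e2,0,L2]','[e2,f2,L2]').replace('[e3,0,L3]','[e3,f3,L3]')
open('fk.py','w').write(s)
s=open('fit.py').read()
s=s.replace("0,0,0],max","0,0,0,0,0,0,0],max").replace("for s in itertools.product([1,-1],repeat=4):","for s in [(-1,-1,-1,-1)]:").replace("(0,1.57,3.14,-1.57):\n    for","(0,):\n    for").replace("*.02","*.01").replace('.append((z.cost,s,z.x.round(4)))',".append((z.cost,s,z.x.round(4),np.round(f(z.x),3).reshape(-1)[:30].reshape(5,6)))").replace("best[:5]","best[:1]")
s=s.replace("o7 in (0,1.57,3.14,-1.57)","o7 in (3.14,)")
open('fit.py','w').write(s)
E
python3 fit.py
```

```text
(np.float64(1.2220464700385304e-06), (-1, -1, -1, -1), array([ 2.7190e-01,  5.5750e-01,  4.2760e-01,  3.7010e-01, -2.0000e-04,
        3.1414e+00,  2.0000e-04, -1.0000e-04,  3.0000e-04, -3.6200e-02,
       -1.6700e-02, -4.0000e-04,  1.0000e-04]), array([[ 0.   ,  0.   , -0.   ,  0.   , -0.   ,  0.   ],
       [-0.   ,  0.   , -0.   ,  0.   , -0.   ,  0.   ],
       [ 0.   ,  0.   ,  0.   ,  0.   ,  0.   ,  0.   ],
       [ 0.   , -0.   ,  0.   , -0.   ,  0.001, -0.001],
       [-0.   , -0.   , -0.   ,  0.   , -0.001,  0.   ]]))
```

```bash
cat > ik.py <<'E'
from fk import *
from scipy.optimize import least_squares
V=[.2719,.5575,.4276,.3701,0,np.pi,0,0,0,-.0362,-.0167,0,0]
PP=dict(s=(-1,-1,-1,-1),v=V)
lo=np.array([-2.62,-.44,-1.27,.08,-1.32,.12,-2.74]);hi=np.array([2.62,2.09,1.32,2.57,4.46,2,2.74])
def ik(P,A,q0,m=.04,reg=.003,pref=None):
    pref=q0 if pref is None else pref
    def f(q):
        p,B=fk(q,PP);return np.r_[(p-P)*3,(B.inv()*A).as_rotvec(),reg*(q-pref)]
    q0=np.clip(q0,lo+m+1e-3,hi-m-1e-3)
    z=least_squares(f,q0,bounds=(lo+m,hi-m));e=np.abs(f(z.x)[:6]).max()
    return z.x,e
def best(P,A,n=30,m=.04,seed=0,q5=None):
    rng=np.random.default_rng(seed);out=[]
    for i in range(n):
        q0=rng.uniform(lo+m,hi-m)
        if q5 is not None:q0[4]=q5
        q0[0]=-np.arctan2(P[1],P[0])+rng.normal()*.3;q0[2]*=.4
        z,e=ik(P,A,q0,m)
        if e<.006: out.append((min((z-lo).min(),(hi-z).min()),z,e))
    out.sort(key=lambda a:-a[0]);return out
E
cat > s1.py <<'E'
from ik import *
from pl import pick,mk,Z
np.set_printoptions(precision=2,suppress=True)
for b in (0,10,15,20,25,30):
    r=best(*pick(0,b));print('pick',b,[(round(a[0],2),a[1]) for a in r[:2]])
for b in (0,10,15,20,30):
  bb=np.radians(b)
  for rr in (.45,.55,.65):
   for hd in (180,0):
    az=np.radians(-25);u=np.array([np.cos(az+np.radians(hd)),np.sin(az+np.radians(hd)),0])
    tz=u*np.cos(bb)-Z*np.sin(bb);ey=np.cross(Z,u)
    # module x up, module z = -u ; module y = z_m x x_m
    ym=np.cross(-u,Z)
    G=np.array([rr*np.cos(az),rr*np.sin(az),.04])
    for sg in (1,-1):
      r=best(G+.019*tz,mk(tz,sg*ym),n=14);
      if r: print('place',b,rr,hd,sg,[(round(a[0],2),a[1]) for a in r[:1]])
E
python3 s1.py
```

```text
pick 0 [(np.float64(0.45), array([ 0.61,  0.57, -0.37,  2.06,  0.37,  0.57, -2.28])), (np.float64(0.45), array([-0.14,  0.63,  0.67,  2.12, -0.69,  0.61, -1.24]))]
pick 10 [(np.float64(0.23), array([-0.18,  0.57,  0.64,  2.26, -0.88,  0.35, -1.09])), (np.float64(0.19), array([-0.32,  0.66,  0.86,  2.27, -1.13,  0.48, -0.85]))]
pick 15 [(np.float64(0.05), array([-0.12,  0.53,  0.5 ,  2.33, -0.99,  0.17, -1.01])), (np.float64(0.04), array([ 0.25,  0.48,  0.02,  2.3 ,  0.68,  0.16, -2.67]))]
pick 20 [(np.float64(0.08), array([ 0.3 ,  0.48, -0.08,  2.36,  1.64,  0.2 ,  2.63])), (np.float64(0.04), array([ 0.45,  0.5 , -0.28,  2.35,  1.58,  0.29,  2.7 ]))]
pick 25 [(np.float64(0.18), array([ 0.66,  0.56, -0.59,  2.39,  1.84,  0.53,  2.44])), (np.float64(0.17), array([ 0.64,  0.55, -0.56,  2.4 ,  1.85,  0.51,  2.42]))]
pick 30 [(np.float64(0.13), array([ 0.96,  0.8 , -1.09,  2.44,  1.89,  0.98,  2.46])), (np.float64(0.12), array([ 0.71,  0.62, -0.72,  2.45,  2.  ,  0.71,  2.27]))]
place 0 0.55 0 1 [(np.float64(0.04), array([ 1.38,  2.05, -0.98,  2.52,  3.89,  1.69,  0.09]))]
place 0 0.65 0 
[... 853 characters left out ...]
-0.4 ]))]
place 20 0.65 0 -1 [(np.float64(0.11), array([ 0.79,  1.14, -0.63,  2.46,  3.  ,  1.61,  2.12]))]
place 30 0.45 180 1 [(np.float64(0.25), array([ 0.54,  1.08, -0.31,  1.39,  0.09,  1.75, -1.81]))]
place 30 0.45 180 -1 [(np.float64(0.27), array([ 0.4 ,  1.05, -0.06,  1.41, -0.03,  1.73,  1.49]))]
place 30 0.55 180 1 [(np.float64(0.04), array([ 0.47,  1.2 , -0.21,  1.04,  0.06,  1.96, -1.74]))]
place 30 0.55 180 -1 [(np.float64(0.05), array([ 0.37,  1.19,  0.01,  1.05, -0.07,  1.95,  1.53]))]
place 30 0.65 0 1 [(np.float64(0.15), array([ 0.93,  1.05, -0.84,  2.42,  2.79,  1.32, -0.85]))]
place 30 0.65 0 -1 [(np.float64(0.15), array([ 0.92,  1.04, -0.83,  2.42,  2.79,  1.32,  2.27]))]
```

```bash
cat > s2.py <<'E'
from ik import *
from pl import mk,Z
from h import *
np.set_printoptions(precision=2,suppress=True)
az=np.radians(-25);u=np.array([np.cos(az),np.sin(az),0])
for b in (30,35,40):
  bb=np.radians(b)
  for rr in (.54,.58,.62,.66,.7):
    tz=-Z*np.cos(bb)+u*np.sin(bb);A=mk(tz,np.cross(u,Z));P=rr*u+.027*Z+.019*tz
    z,e=ik(P,A,np.array([.4,.5,0,1.8,0,.4,-1.5]),m=.03);print('pick',b,rr,e.round(3),z)
  for rr in (.38,.42,.46,.5,.55):
    tz=-Z*np.sin(bb)-u*np.cos(bb);A=mk(tz,np.cross(u,Z));P=rr*u+.04*Z+.019*tz
    z,e=ik(P,A,np.array([.4,1.1,0,1.3,0,1.8,-1.5]),m=.03);print('place',b,rr,e.round(3),z)
t=manip.snapshot('top')
for n,px,zz in [('spool',(368,139),.046),('drtip',(403,175),.005),('drgrip end',(424,121),.02),('relay',(325,154),.06),('redL',(302,197),.046),('redLgrip',(327,197),.03),('can',(307,237),.062),('mat TR',(456,96),0),('sparebr',(446,210),.046),('sparegrip',(406,224),.03),('redR',(405,270),.046),('redRgrip',(380,279),.03)]: print(n,atz(t,px,zz))
E
python3 s2.py
```

```text
pick 30 0.54 0.156 [ 0.53  0.48 -0.24  2.24  1.08  0.15 -2.71]
pick 30 0.58 0.134 [ 0.51  0.52 -0.22  2.17  1.08  0.15 -2.71]
pick 30 0.62 0.111 [ 0.49  0.56 -0.2   2.1   1.09  0.15 -2.71]
pick 30 0.66 0.086 [ 0.48  0.61 -0.18  2.03  1.1   0.15 -2.71]
pick 30 0.7 0.06 [ 0.47  0.65 -0.17  1.97  1.1   0.15 -2.71]
place 30 0.38 0.0 [ 0.36  0.98 -0.    1.62 -0.07  1.58 -1.61]
place 30 0.42 0.0 [ 0.36  1.02  0.    1.51 -0.07  1.66 -1.61]
place 30 0.46 0.0 [ 0.36  1.06  0.01  1.38 -0.07  1.74 -1.61]
place 30 0.5 0.0 [ 0.36  1.11  0.02  1.24 -0.07  1.83 -1.61]
place 30 0.55 0.0 [ 0.36  1.19  0.02  1.05 -0.07  1.95 -1.61]
pick 35 0.54 0.219 [ 0.58  0.46 -0.29  2.23  1.1   0.15 -2.71]
pick 35 0.58 0.2 [ 0.55  0.51 -0.26  2.16  1.11  0.15 -2.71]
pick 35 0.62 0.178 [ 0.53  0.55 -0.23  2.1   1.11  0.15 -2.71]
pick 35 0.66 0.154 [ 0.51  0.6  -0.21  2.03  1.12  0.15 -2.71]
pick 35 0.7 0.129 [ 0.49  0.64 -0.19  1.96  1.12  0.15 -2.71]
place 35 0.38 0.0 [ 0.36  0.92 -0.01  1.67 -0.06  1.5  -1.62]
place 35 0.42 0.0 [ 0.36  0.96 -0.    1.56 -0.06  1.58 -1.61]
place 35 0.46 0.0 [ 0.36  1.01  0.01  1.44
[... 388 characters left out ...]
-2.71]
pick 40 0.7 0.197 [ 0.53  0.64 -0.23  1.95  1.15  0.15 -2.71]
place 40 0.38 0.0 [ 0.36  0.87 -0.01  1.73 -0.06  1.41 -1.62]
place 40 0.42 0.0 [ 0.36  0.91 -0.01  1.62 -0.06  1.49 -1.62]
place 40 0.46 0.0 [ 0.36  0.95  0.    1.5  -0.06  1.56 -1.62]
place 40 0.5 0.0 [ 0.36  1.    0.01  1.37 -0.06  1.64 -1.61]
place 40 0.55 0.0 [ 0.36  1.07  0.02  1.2  -0.06  1.75 -1.61]
spool [ 0.67 -0.19  0.05]
drtip [ 0.56 -0.31  0.  ]
drgrip end [ 0.74 -0.37  0.02]
relay [ 0.61 -0.06  0.06]
redL [0.48 0.01 0.05]
redLgrip [ 0.48 -0.07  0.03]
can [ 0.36 -0.01  0.06]
mat TR [ 0.83 -0.48  0.  ]
sparebr [ 0.45 -0.43  0.05]
sparegrip [ 0.4  -0.31  0.03]
redR [ 0.27 -0.3   0.05]
redRgrip [ 0.24 -0.23  0.03]
```

```bash
cat > s3.py <<'E'
from ik import *
from pl import *
np.set_printoptions(precision=2,suppress=True)
q0=np.array([.21,.31,.06,2.23,.15,.42,-2.13])
for b in (6,8,10,12):
 for dx in (-.02,-.01,0):
  z,e=ik(*pick(0,b,dx),q0,m=.03);print('pick',b,dx,e.round(3),z)
az=np.radians(-25);u=np.array([np.cos(az),np.sin(az),0])
for b in (6,8,10,12,15):
  bb=np.radians(b)
  for rr in (.34,.36,.38,.4,.42):
    tz=-Z*np.sin(bb)-u*np.cos(bb);A=mk(tz,np.cross(u,Z));P=rr*u+.055*Z+.019*tz
    z,e=ik(P,A,np.array([.4,1.1,0,1.3,0,1.8,-1.5]),m=.03);print('place',b,rr,e.round(3),z)
E
python3 s3.py
```

```text
pick 6 -0.02 0.0 [ 0.31  0.51 -0.    2.17  0.11  0.37 -2.06]
pick 6 -0.01 0.0 [ 0.3   0.5   0.    2.19  0.11  0.36 -2.07]
pick 6 0 0.0 [ 0.29  0.49  0.    2.21  0.12  0.34 -2.08]
pick 8 -0.02 0.0 [ 0.28  0.5   0.03  2.2   0.13  0.32 -2.09]
pick 8 -0.01 0.0 [ 0.27  0.49  0.03  2.22  0.14  0.3  -2.1 ]
pick 8 0 0.0 [ 0.26  0.48  0.04  2.24  0.14  0.29 -2.11]
pick 10 -0.02 0.0 [ 0.24  0.49  0.06  2.23  0.16  0.26 -2.12]
pick 10 -0.01 0.0 [ 0.23  0.49  0.07  2.25  0.16  0.25 -2.13]
pick 10 0 0.0 [ 0.21  0.48  0.08  2.28  0.16  0.23 -2.14]
pick 12 -0.02 0.0 [ 0.2   0.49  0.1   2.26  0.17  0.2  -2.15]
pick 12 -0.01 0.0 [ 0.18  0.48  0.11  2.28  0.17  0.19 -2.16]
pick 12 0 0.0 [ 0.16  0.47  0.13  2.31  0.17  0.18 -2.17]
place 6 0.34 0.0 [ 0.36  1.18  0.01  1.55 -0.08  1.88 -1.6 ]
place 6 0.36 0.0 [ 0.36  1.2   0.01  1.49 -0.08  1.92 -1.6 ]
place 6 0.38 0.0 [ 0.36  1.21  0.01  1.43 -0.08  1.96 -1.6 ]
place 6 0.4 0.025 [ 0.34  1.21  0.05  1.4  -0.1   1.97 -1.57]
place 6 0.42 0.053 [ 0.34  1.21  0.05  1.37 -0.1   1.97 -1.57]
place 8 0.34 0.0 [ 0.36  1.16  0.    1.56 -0.08  1.85 -1.6 ]
place 8 0
[... 466 characters left out ...]
-0.08  1.95 -1.6 ]
place 10 0.42 0.017 [ 0.34  1.2   0.06  1.35 -0.1   1.97 -1.57]
place 12 0.34 0.0 [ 0.36  1.12  0.    1.59 -0.08  1.79 -1.6 ]
place 12 0.36 0.0 [ 0.36  1.13  0.01  1.53 -0.08  1.84 -1.6 ]
place 12 0.38 0.0 [ 0.36  1.15  0.01  1.47 -0.08  1.88 -1.6 ]
place 12 0.4 0.0 [ 0.36  1.17  0.01  1.41 -0.08  1.92 -1.6 ]
place 12 0.42 0.0 [ 0.36  1.19  0.02  1.35 -0.08  1.97 -1.6 ]
place 15 0.34 0.0 [ 0.36  1.09  0.    1.61 -0.08  1.75 -1.6 ]
place 15 0.36 0.0 [ 0.36  1.1   0.    1.55 -0.08  1.79 -1.6 ]
place 15 0.38 0.0 [ 0.36  1.12  0.01  1.49 -0.08  1.84 -1.6 ]
place 15 0.4 0.0 [ 0.36  1.14  0.01  1.43 -0.08  1.88 -1.6 ]
place 15 0.42 0.0 [ 0.36  1.16  0.01  1.37 -0.08  1.92 -1.6 ]
```

```bash
python3 - <<'E'
from pl import *
plan(*pick(.04,10,-.01),100)
E
```

```text
t 3.7 dist 0.0204 ang 8.6 n 2 F [-0.9 -0.2 -0.9] w 0.0919
-0.0067 0.0065 0.0041 -4.25 -0.62 -0.16 100; -0.0067 0.0062 0.0046 -4.25 -0.62 -0.16 100
```

Request:
send_rows(steps="-0.0067 0.0065 0.004 -4.25 -0.6 -0.16 100; -0.0067 0.0062 0.0046 -4.25 -0.6 -0.16 100; 0 0 0 0 0 0 100")

```text
clock: 3.95
tcp_pos: [0.4406, -0.2066, 0.0512]
eef_rot: [0.038, -0.424, 0.901, -0.084]
ft_force: [1.4, -1.1, 1.1]
grip_width: 0.092
```

```bash
python3 - <<'E'
from pl import *
plan(*pick(.04,10,-.01),100)
plan(*pick(.0,10,-.01),100,n=3)
print(_o['qpos'])
E
```

```text
t 3.95 dist 0.0038 ang 0.73 n 1 F [ 1.4 -1.1  1.1] w 0.092
-0.0005 -0.0006 0.0037 -0.55 -0.02 0.47 100
t 3.95 dist 0.0437 ang 0.73 n 3 F [ 1.4 -1.1  1.1] w 0.092
-0.0002 -0.0001 0.0146 -0.18 -0.01 0.16 100; -0.0002 -0.0001 0.0146 -0.18 -0.01 0.16 100; -0.0002 -0.0002 0.0146 -0.18 -0.01 0.16 100Traceback (most recent call last):
  File "<stdin>", line 4, in <module>
NameError: name '_o' is not defined
```

Request:
send_rows(steps="-0.0002 -0.0001 0.0146 -0.18 0 0.16 100; -0.0002 -0.0001 0.0146 -0.18 0 0.16 100; -0.0002 -0.0002 0.0146 -0.18 0 0.16 100; 0 0 0 0 0 0 100")

```text
clock: 4.28
tcp_pos: [0.4487, -0.2165, 0.0127]
eef_rot: [0.042, -0.417, 0.904, -0.082]
ft_force: [-0.0, 0.8, 0.3]
grip_width: 0.0919
```

```bash
python3 - <<'E'
from pl import *
plan(*pick(.0,10,-.01),100)
print(manip.get_obs()['qpos'])
E
```

```text
t 4.28 dist 0.0068 ang 0.77 n 1 F [-0.   0.8  0.3] w 0.0919
-0.0028 0.0051 0.0035 -0.59 0.33 -0.37 100
[ 0.3126347   0.47613877 -0.02716018  2.24721176  0.31988517  0.25878245
 -2.2899561 ]
```

Close gently (30 N), then firm.

Request:
send_rows(steps="-0.0028 0.005 0.0035 -0.6 0.3 -0.4 100; 0 0 0 0 0 0 0; 0 0 0 0 0 0 0; 0 0 0 0 0 0 0; 0 0 0 0 0 0 0; 0 0 0 0 0 0 0", force=35)

```text
clock: 4.78
tcp_pos: [0.447, -0.2117, 0.0124]
eef_rot: [0.038, -0.421, 0.902, -0.081]
ft_force: [0.0, 0.5, 0.3]
grip_width: 0.0627
```

```bash
python3 - <<'E'
from pl import *
o=manip.get_obs();print(o['tcp_pos'],o['grip_width'],o['qpos'])
s=manip.snapshot('side');t=manip.snapshot('top')
f=np.hstack([p['frame'][130:270,270:450] if i==0 else p['frame'][130:270,280:460] for i,p in enumerate((s,t))])
cv2.imwrite('pics/c2.png',cv2.resize(f,(800,311),interpolation=cv2.INTER_CUBIC)[...,::-1])
E
```

```text
[ 0.44698339 -0.21173856  0.01242891] 0.06270866384441905 [ 0.30155931  0.47495769 -0.02735178  2.24913586  0.32541848  0.26698219
 -2.29720386]
```

View pics/c2.png

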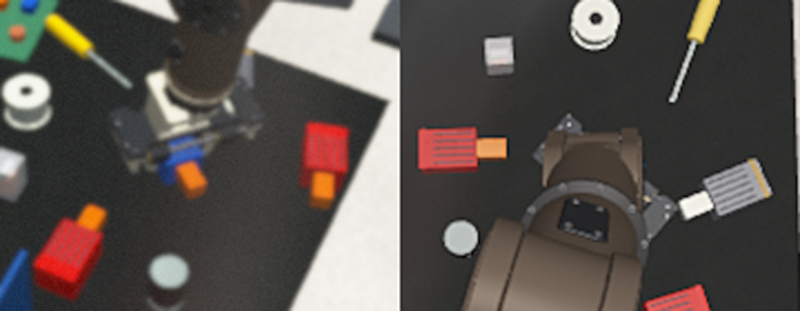

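Still closing; keep closing.

Request:
send_rows(steps="0 0 0 0 0 0 0; 0 0 0 0 0 0 0; 0 0 0 0 0 0 0; 0 0 0 0 0 0 0", force=45)

```text
clock: 5.22
tcp_pos: [0.4472, -0.2115, 0.0123]
eef_rot: [0.038, -0.422, 0.902, -0.081]
ft_force: [0.5, 0.5, 0.5]
grip_width: 0.0535
```

```bash
cat > s4.py <<'E'
from ik import *
from pl import *
np.set_printoptions(precision=3,suppress=True)
o=manip.get_obs();P0=o['tcp_pos'];R0=rq(o['eef_rot']);q=o['qpos'].copy()
print(P0,o['grip_width'],o['ft_force'])
# module pose in tool: rotate so that module x up. true heading
def lerp(Pa,Ra,Pb,Rb,n):
    global q
    dr=(Ra.inv()*Rb).as_rotvec()
    for i in range(1,n+1):
        q,e=ik(Pa+(Pb-Pa)*i/n,Ra*R.from_rotvec(dr*i/n),q,m=.03,reg=.02);print(q,e.round(3))
G0=P0-.019*R0.apply([0,0,1])
ax=R0.apply([1,0,0])
# lift
Gl=G0+[0,0,.15];lerp(P0,R0,Gl+.019*R0.apply([0,0,1]),R0,3)
az=np.radians(-25);u=np.array([np.cos(az),np.sin(az),0])
b=np.radians(10);tz=-Z*np.sin(b)-u*np.cos(b);Rf=mk(tz,np.cross(u,Z))
Gf=.37*u+.20*Z
print(np.degrees((R0.inv()*Rf).as_rotvec()))
lerp(Gl+.019*R0.apply([0,0,1]),R0,Gf+.019*tz,Rf,8)
lerp(Gf+.019*tz,Rf,Gf-.145*Z+.019*tz,Rf,3)
E
python3 s4.py
```

```text
[ 0.447 -0.211  0.012] 0.05353557338800709 [0.524 0.491 0.465]
[ 0.349  0.377 -0.085  2.21   0.267  0.404 -2.233] 0.0
[ 0.378  0.29  -0.118  2.162  0.21   0.538 -2.171] 0.0
[ 0.394  0.214 -0.132  2.104  0.164  0.669 -2.121] 0.0
[-89.701   9.529 -13.555]
[ 0.44   0.283 -0.15   1.974  0.071  0.912 -1.989] 0.0
[ 0.463  0.37  -0.155  1.856  0.027  1.136 -1.914] 0.0
[ 0.473  0.465 -0.155  1.751  0.002  1.339 -1.865] 0.0
[ 0.477  0.565 -0.155  1.663 -0.015  1.522 -1.829] 0.0
[ 0.476  0.666 -0.155  1.595 -0.027  1.686 -1.802] 0.0
[ 0.473  0.765 -0.158  1.549 -0.036  1.829 -1.779] 0.0
[ 0.469  0.86  -0.162  1.526 -0.045  1.953 -1.76 ] 0.0
[ 0.329  0.913  0.05   1.603 -0.091  1.97  -1.585] 0.053
[ 0.326  1.007  0.059  1.55  -0.094  1.97  -1.573] 0.014
[ 0.329  1.089  0.056  1.517 -0.095  1.935 -1.57 ] 0.0
[ 0.33   1.164  0.054  1.49  -0.097  1.887 -1.567] 0.0
```

```bash
cat > st.py <<'E'
from pl import *
R0=rq([0.038, -0.422, 0.902, -0.081])
tx=R0.apply([1,0,0]);ey0=tx*[1,1,0];ey0/=np.linalg.norm(ey0);ex0=np.cross(ey0,Z)
def stand(az=-25):
    az=np.radians(az);u=np.array([np.cos(az),np.sin(az),0])
    M0=np.stack([ex0,ey0,Z],1);M1=np.stack([Z,np.cross(u,Z),u],1)
    return R.from_matrix(M1@M0.T)*R0,u
def gt(G,Rt): return np.array(G)+.019*Rt.apply([0,0,1]),Rt
if __name__=='__main__':
    print(tx, np.degrees((stand()[0]).inv().as_rotvec()))
    plan(np.array([.4472,-.2115,.112]),R0,0)
    print('grip z-axis',stand()[0].apply([0,0,1]))
E
python3 st.py
```

```text
[-6.40833736e-01 -7.67679678e-01 -1.88057734e-04] [-61.36324078  96.34098346  80.45663815]
t 5.22 dist 0.0997 ang 0.08 n 3 F [0.5 0.5 0.5] w 0.0535
-0.0000 -0.0059 -0.0327 0.01 0.01 -0.02 0; -0.0000 -0.0059 -0.0327 0.01 0.01 -0.02 0; -0.0000 -0.0059 -0.0327 0.01 0.01 -0.02 0
grip z-axis [-0.89171514  0.41601777 -0.17825073]
```

Request:
send_rows(steps="0 -0.001 -0.008 0 0 0 0; 0 -0.004 -0.02 0 0 0 0; 0 -0.006 -0.033 0 0 0 0; 0 -0.006 -0.033 0 0 0 0; 0 0 0 0 0 0 0")

```text
clock: 5.63
tcp_pos: [0.4423, -0.2099, 0.1093]
eef_rot: [0.033, -0.422, 0.903, -0.076]
ft_force: [1.9, -0.5, -4.5]
grip_width: 0.0537
```

```bash
python3 - <<'E'
from st import *
Rf,u=stand()
plan(*gt(.38*u+.12*Z,Rf),0,wmax=5)
o=manip.get_obs();print(o['qpos'],o['tcp_pos'])
E
```

```text
t 5.63 dist 0.1285 ang 90.23 n 19 F [ 1.9 -0.5 -4.5] w 0.0537
0.0016 0.0064 -0.0015 -4.67 0.49 -0.72 0; 0.0015 0.0065 -0.0009 -4.67 0.49 -0.72 0; 0.0014 0.0066 -0.0004 -4.67 0.49 -0.72 0; 0.0013 0.0066 0.0002 -4.67 0.49 -0.72 0; 0.0012 0.0066 0.0007 -4.67 0.49 -0.72 0; 0.0012 0.0065 0.0013 -4.67 0.49 -0.72 0; 0.0011 0.0064 0.0018 -4.67 0.49 -0.72 0; 0.0010 0.0063 0.0023 -4.67 0.49 -0.72 0
0.0009 0.0061 0.0028 -4.67 0.49 -0.72 0; 0.0008 0.0058 0.0033 -4.67 0.49 -0.72 0; 0.0007 0.0056 0.0038 -4.67 0.49 -0.72 0; 0.0006 0.0052 0.0043 -4.67 0.49 -0.72 0; 0.0005 0.0049 0.0047 -4.67 0.49 -0.72 0; 0.0004 0.0045 0.0051 -4.67 0.49 -0.72 0; 0.0003 0.0041 0.0054 -4.67 0.49 -0.72 0; 0.0002 0.0036 0.0057 -4.67 0.49 -0.72 0
0.0001 0.0031 0.0060 -4.67 0.49 -0.72 0; -0.0000 0.0026 0.0062 -4.67 0.49 -0.72 0; -0.0001 0.0021 0.0064 -4.67 0.49 -0.72 0
[ 0.39873174  0.29444622 -0.14439083  2.1635472   0.22314616  0.54731819
 -2.18521288] [ 0.44232718 -0.20989041  0.10926589]
```

Request:
send_rows(steps="0.0016 0.0064 -0.0015 -4.67 0.49 -0.72 0; 0.0015 0.0065 -0.001 -4.67 0.49 -0.72 0; 0.0014 0.0066 -0.0004 -4.67 0.49 -0.72 0; 0.0013 0.0066 0.0002 -4.67 0.49 -0.72 0; 0.0012 0.0066 0.0007 -4.67 0.49 -0.72 0; 0.0012 0.0065 0.0013 -4.67 0.49 -0.72 0; 0.0011 0.0064 0.0018 -4.67 0.49 -0.72 0; 0.001 0.0063 0.0023 -4.67 0.49 -0.72 0")

```text
clock: 6.3
tcp_pos: [0.3876, -0.1842, 0.1163]
eef_rot: [-0.143, -0.453, 0.854, 0.211]
ft_force: [-0.6, -1.0, -5.1]
grip_width: 0.054
```

Request:
send_rows(steps="0.0009 0.0061 0.0028 -4.67 0.49 -0.72 0; 0.0008 0.0058 0.0033 -4.67 0.49 -0.72 0; 0.0007 0.0056 0.0038 -4.67 0.49 -0.72 0; 0.0006 0.0052 0.0043 -4.67 0.49 -0.72 0; 0 0 0 0 0 0 0")

```text
clock: 6.72
tcp_pos: [0.3619, -0.1738, 0.1147]
eef_rot: [-0.229, -0.446, 0.791, 0.351]
ft_force: [0.6, 0.3, -5.1]
grip_width: 0.0539
```

```bash
python3 - <<'E'
from st import *
Rf,u=stand()
plan(*gt(.38*u+.12*Z,Rf),0,wmax=5)
o=manip.get_obs();print(o['qpos'],o['tcp_pos'])
s=manip.snapshot('side');save(s,'s3')
E
```

```text
t 6.72 dist 0.0405 ang 30.67 n 7 F [ 0.6  0.3 -5.1] w 0.0539
-0.0002 0.0040 0.0042 -4.31 0.46 -0.67 0; -0.0002 0.0036 0.0045 -4.31 0.46 -0.67 0; -0.0003 0.0033 0.0047 -4.31 0.46 -0.67 0; -0.0004 0.0029 0.0050 -4.31 0.46 -0.67 0; -0.0005 0.0025 0.0052 -4.31 0.46 -0.67 0; -0.0005 0.0021 0.0053 -4.31 0.46 -0.67 0; -0.0006 0.0017 0.0055 -4.31 0.46 -0.67 0
[ 0.5080708   0.7882103  -0.20096865  1.60624903  0.00639272  1.61379144
 -1.81674958] [ 0.3619226  -0.17383108  0.11466589]
```

View pics/s3.png

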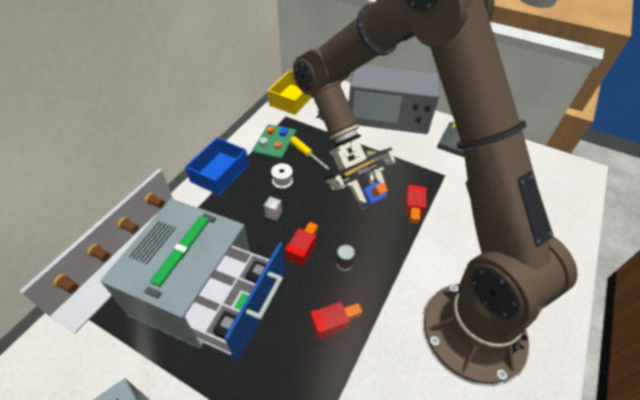

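```bash
python3 - <<'E'
from st import *
Rf,u=stand()
plan(*gt(.38*u+.085*Z,Rf),0,wmax=5)
E
```

```text
t 6.77 dist 0.0529 ang 30.98 n 7 F [ 0.8 -0.  -4.7] w 0.0538
-0.0004 0.0003 0.0075 -4.35 0.46 -0.67 0; -0.0004 -0.0003 0.0075 -4.35 0.46 -0.67 0; -0.0005 -0.0009 0.0075 -4.35 0.46 -0.67 0; -0.0005 -0.0015 0.0074 -4.35 0.46 -0.67 0; -0.0006 -0.0020 0.0073 -4.35 0.46 -0.67 0; -0.0006 -0.0026 0.0071 -4.35 0.46 -0.67 0; -0.0006 -0.0031 0.0069 -4.35 0.46 -0.67 0
```

Request:
send_rows(steps="-0.0004 0.0003 0.0075 -4.35 0.46 -0.67 0; -0.0004 -0.0003 0.0075 -4.35 0.46 -0.67 0; -0.0005 -0.0009 0.0075 -4.35 0.46 -0.67 0; -0.0005 -0.0015 0.0074 -4.35 0.46 -0.67 0; -0.0006 -0.002 0.0073 -4.35 0.46 -0.67 0; -0.0006 -0.0026 0.007 -4.35 0.46 -0.67 0; -0.0006 -0.003 0.007 -4.35 0.46 -0.67 0; 0 0 0 0 0 0 0")

```text
clock: 7.43
tcp_pos: [0.3312, -0.1548, 0.0793]
eef_rot: [-0.34, -0.415, 0.655, 0.532]
ft_force: [-1.0, 0.5, -4.4]
grip_width: 0.0539
```

```bash
python3 - <<'E'
from st import *
Rf,u=stand()
plan(*gt(.38*u+.085*Z,Rf),0,wmax=5)
plan(*gt(.375*u+.065*Z,Rf),0,wmax=5)
o=manip.get_obs();print(o['qpos'],o['tcp_pos'])
s=manip.snapshot('side');t=manip.snapshot('top')
f=np.hstack([s['frame'][130:270,290:470],t['frame'][130:270,280:460]])
cv2.imwrite('pics/c4.png',cv2.resize(f,(800,311),interpolation=cv2.INTER_CUBIC)[...,::-1])
E
```

```text
t 7.43 dist 0.0049 ang 1.41 n 1 F [-1.   0.5 -4.4] w 0.0539
-0.0003 0.0031 0.0038 -1.39 0.09 -0.21 0
t 7.43 dist 0.02 ang 1.41 n 1 F [-1.   0.5 -4.4] w 0.0539
-0.0004 -0.0155 0.0127 -1.39 0.09 -0.21 0
[ 0.47880183  1.12515576 -0.19660635  1.45770986 -0.00811189  1.92899772
 -1.75952563] [ 0.33120807 -0.15481206  0.0793475 ]
```

View pics/c4.png

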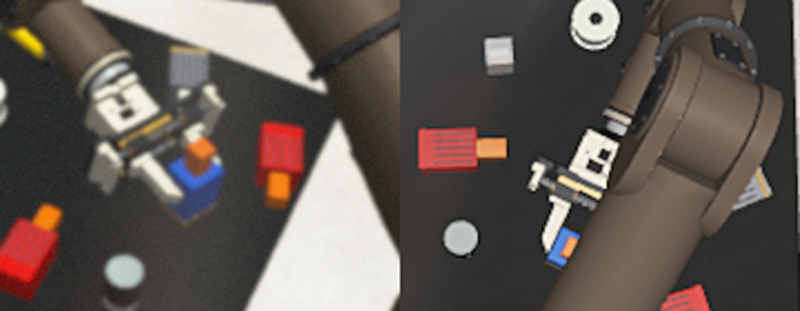

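```bash
python3 - <<'E'
from st import *
Rf,u=stand()
plan(*gt(.375*u+.056*Z,Rf),0,n=3)
E
```

```text
t 7.53 dist 0.0309 ang 1.91 n 3 F [ 0.3  0.1 -4.2] w 0.0539
-0.0002 -0.0086 0.0057 -0.63 0.05 -0.08 0; -0.0002 -0.0087 0.0056 -0.63 0.05 -0.08 0; -0.0002 -0.0087 0.0055 -0.63 0.05 -0.08 0
```

Request:
send_rows(steps="-0.0002 -0.0086 0.0057 -0.63 0.05 -0.08 0; -0.0002 -0.0087 0.0056 -0.63 0.05 -0.08 0; -0.0002 -0.0087 0.0055 -0.63 0.05 -0.08 0; 0 0 0 0 0 0 0")

```text
clock: 7.87
tcp_pos: [0.325, -0.1517, 0.0526]
eef_rot: [-0.341, -0.415, 0.653, 0.535]
ft_force: [-0.2, 0.1, -4.8]
grip_width: 0.054
```

```bash
python3 - <<'E'
from st import *
Rf,u=stand()
o=manip.get_obs();A=rq(o['eef_rot']);print('G',o['tcp_pos']-.019*A.apply([0,0,1]),o['qpos'])
print('axis',(A*R0.inv()).apply(ex0))
plan(*gt(.38*u+.05*Z,Rf),0,n=2)
E
```

```text
G [ 0.34188919 -0.15957782  0.0562825 ] [ 4.78179856e-01  1.16408867e+00 -1.95469734e-01  1.46134412e+00
 -1.62863473e-03  1.89328718e+00 -1.75596558e+00]
axis [-0.01566525  0.0088684   0.99983796]
t 7.87 dist 0.0065 ang 1.04 n 2 F [-0.2  0.1 -4.8] w 0.054
-0.0001 -0.0032 -0.0007 -0.51 0.04 -0.05 0; -0.0001 -0.0032 -0.0007 -0.51 0.04 -0.05 0
```

Request:
send_rows(steps="0 -0.0025 0 -0.5 0.04 -0.05 0; 0 -0.0025 0 -0.5 0.04 -0.05 0; 0 0 0 0 0 0 0")

```text
clock: 8.12
tcp_pos: [0.326, -0.1522, 0.0486]
eef_rot: [-0.345, -0.412, 0.647, 0.541]
ft_force: [-1.0, -0.2, -3.0]
grip_width: 0.0537
```

```bash
python3 - <<'E'
from st import *
Rf,u=stand()
o=manip.get_obs();A=rq(o['eef_rot']);print('G',o['tcp_pos']-.019*A.apply([0,0,1]),o['ft_force'])
print('axis',(A*R0.inv()).apply(ex0))
E
```

```text
G [ 0.34295442 -0.16012062  0.05199766] [-0.95307415 -0.15863202 -3.00568845]
axis [ 1.35916261e-03 -8.03059322e-04  9.99998754e-01]
```

Axis is vertical; touching begins.

Request:
send_rows(steps="0 -0.0018 0 0 0 0 0; 0 -0.0015 0 0 0 0 0; 0 0 0 0 0 0 0")

```text
clock: 8.37
tcp_pos: [0.3263, -0.1524, 0.049]
eef_rot: [-0.346, -0.411, 0.645, 0.543]
ft_force: [0.3, 0.2, -5.1]
grip_width: 0.0538
```

Request:
send_rows(steps="0 -0.003 0 0.2 0 0 0; 0 -0.003 0 0.2 0 0 0; 0 0 0 0 0 0 0")

```text
clock: 8.62
tcp_pos: [0.3265, -0.1523, 0.0492]
eef_rot: [-0.347, -0.411, 0.644, 0.544]
ft_force: [0.3, 1.1, -4.6]
grip_width: 0.0535
```

```bash
python3 - <<'E'
from st import *
o=manip.get_obs();A=rq(o['eef_rot']);print('G',o['tcp_pos']-.019*A.apply([0,0,1]),o['ft_force'],o['qpos'])
print('axis',(A*R0.inv()).apply(ex0))
E
```

```text
G [ 0.34354116 -0.1602293   0.05237714] [ 0.30162085  1.14908381 -4.58683946] [ 0.47463646  1.18938853 -0.19292273  1.44107072 -0.00229769  1.9179605
 -1.75258535]
axis [ 0.01041555 -0.00573891  0.99992929]
```

```bash
python3 - <<'E'
from st import *
from ik import fk,PP
s=manip.snapshot('side');t=manip.snapshot('top')
f=np.hstack([s['frame'][90:290,280:480],t['frame'][100:300,270:470]])
cv2.imwrite('pics/c5.png',cv2.resize(f,(800,400),interpolation=cv2.INTER_CUBIC)[...,::-1])
o=manip.get_obs();print(o['effort'],fk(o['qpos'],PP)[0],o['tcp_pos'],o['tcp_pos']-.37*rq(o['eef_rot']).apply([0,0,1]))
E
```

```text
[  0.096961   -88.03572178  -4.52357233 -10.94548702  -1.01643708
   5.59688777   0.186806  ] [ 0.3270009  -0.15197868  0.04869318] [ 0.32666087 -0.15229896  0.04875361] [ 0.65746519 -0.30602274  0.11070113]
```

View pics/c5.png

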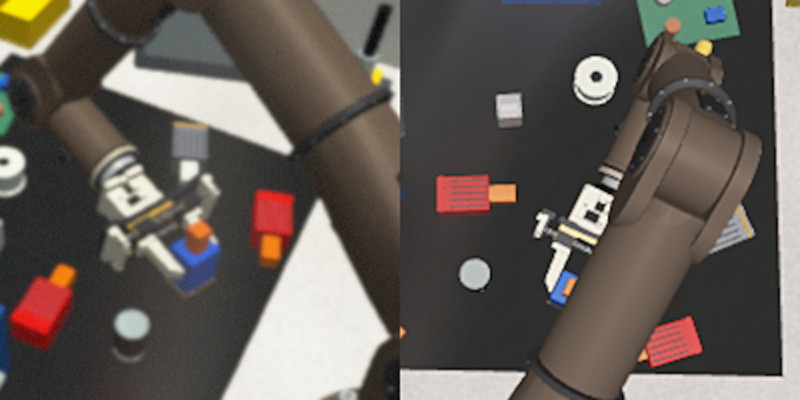

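Request:
send_rows(steps="0 0.005 0.004 -0.3 0 0 0; 0 0.004 0.006 -0.3 0 0 0; 0 0 0.006 0 0 0 0; 0 0 0 0 0 0 0")

```text
clock: 9.05
tcp_pos: [0.3099, -0.1444, 0.0535]
eef_rot: [-0.348, -0.41, 0.642, 0.546]
ft_force: [0.0, 0.3, -4.4]
grip_width: 0.0537
```

```bash
cat > rep.py <<'E'
from st import *
np.set_printoptions(precision=4,suppress=True)
o=manip.get_obs();A=rq(o['eef_rot']);print('G',o['tcp_pos']-.019*A.apply([0,0,1]),o['ft_force'],o['qpos'])
print('axis',(A*R0.inv()).apply(ex0),o['effort'],o['clock'])
E
python3 rep.py
```

```text
G [ 0.3269 -0.1523  0.0565] [ 0.0479  0.2854 -4.4227] [ 0.4786  1.1712 -0.1966  1.4967 -0.0046  1.8867 -1.7554]
axis [ 0.0159 -0.0083  0.9998] [ -0.0608 -89.3776  -4.9346  -9.4149  -1.4009   7.4897   0.0246] 9.05
```

```bash
python3 - <<'E'
from st import *
Rf,u=stand()
plan(*gt(.361*u+.049*Z,Rf),0,n=3)
E
```

```text
t 9.05 dist 0.0078 ang 1.03 n 3 F [ 0.   0.3 -4.4] w 0.0537
0.0000 -0.0026 0.0003 0.34 -0.02 0.02 0; 0.0000 -0.0026 0.0003 0.34 -0.02 0.02 0; 0.0000 -0.0026 0.0003 0.34 -0.02 0.02 0
```

Request:
send_rows(steps="0 -0.003 0.0003 0.5 0 0 0; 0 -0.003 0.0003 0.5 0 0 0; 0 -0.003 0.0003 0.4 0 0 0; 0 0 0 0 0 0 0")

```text
clock: 9.38
tcp_pos: [0.3096, -0.1442, 0.049]
eef_rot: [-0.345, -0.413, 0.647, 0.541]
ft_force: [0.1, -0.2, -4.3]
grip_width: 0.0538
```

```bash
python3 rep.py
```

```text
G [ 0.3265 -0.1521  0.0524] [ 0.1274 -0.172  -4.2951] [ 0.4791  1.1675 -0.1976  1.502  -0.0013  1.8687 -1.7548]
axis [ 0.0006 -0.0015  1.    ] [ -0.0643 -88.7514  -4.9924  -8.8739  -1.4754   8.1984  -0.0096] 9.3833
```

Request:
send_rows(steps="0 -0.003 0 0 0 0 0; 0 -0.003 0 0 0 0 0; 0 0 0 0 0 0 0")

```text
clock: 9.63
tcp_pos: [0.3102, -0.1444, 0.049]
eef_rot: [-0.347, -0.412, 0.644, 0.544]
ft_force: [1.1, -0.3, -4.1]
grip_width: 0.0535
```

```bash
python3 rep.py
```

```text
G [ 0.3272 -0.1523  0.0522] [ 1.1497 -0.2589 -4.1416] [ 0.4779  1.1742 -0.197   1.4958 -0.0019  1.8779 -1.7543]
axis [ 0.0093 -0.006   0.9999] [ -0.0956 -89.0814  -5.0038  -8.9005  -1.4978   8.3552  -0.006 ] 9.6333
```

Request:
send_rows(steps="0 -0.003 0 0.9 0 0 0; 0 -0.004 0 0.3 0 0 0")

```text
clock: 9.8
tcp_pos: [0.3099, -0.144, 0.0481]
eef_rot: [-0.345, -0.414, 0.645, 0.541]
ft_force: [7.0, -0.9, 29.5]
grip_width: 0.0537
```

```bash
python3 rep.py
```

```text
G [ 0.3269 -0.1519  0.0514] [ 6.963  -0.9309 29.4614] [ 0.478   1.1703 -0.1982  1.4999 -0.0005  1.87   -1.7541]
axis [ 0.0018 -0.0032  1.    ] [  0.4328 -74.9312  -3.2866 -10.9094   1.0409  -3.6493   0.6546] 9.8
```

Request:
send_rows(steps="0 0 0 0 0 0 0; 0 0 0 0 0 0 60; 0 0 0 0 0 0 62; 0 0 0 0 0 0 68; 0 0 0 0 0 0 80; 0 0 0 0 0 0 100; 0 0 0 0 0 0 100; 0 0 0 0 0 0 100")

```text
clock: 10.47
tcp_pos: [0.3098, -0.1439, 0.0474]
eef_rot: [-0.345, -0.414, 0.646, 0.541]
ft_force: [-0.3, -0.5, -0.2]
grip_width: 0.0847
```

```bash
python3 rep.py; python3 - <<'E'
from h import *
s=manip.snapshot('side');t=manip.snapshot('top')
f=np.hstack([s['frame'][90:290,280:480],t['frame'][100:300,270:470]])
cv2.imwrite('pics/c6.png',cv2.resize(f,(800,400),interpolation=cv2.INTER_CUBIC)[...,::-1])
E
```

```text
G [ 0.3268 -0.1518  0.0508] [-0.2569 -0.4992 -0.2475] [ 0.4779  1.1706 -0.1981  1.5003 -0.0004  1.8682 -1.7536]
axis [ 0.0006 -0.0031  1.    ] [ -0.0053 -86.7602  -4.6686  -9.6826  -1.0915   6.0342   0.0368] 10.4667
```

View pics/c6.png

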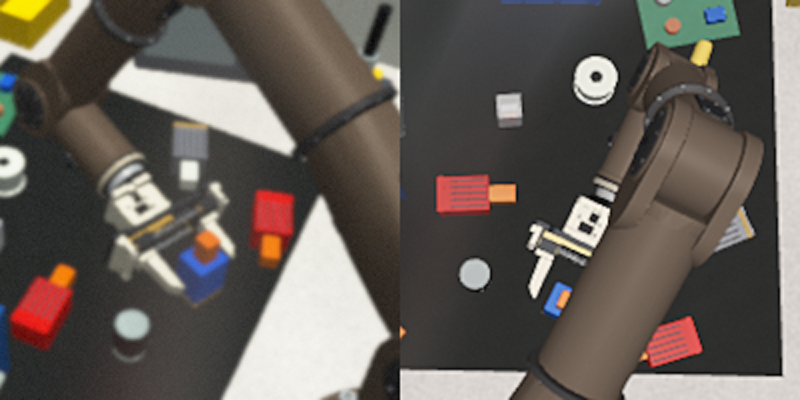

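```bash
python3 - <<'E'
from st import *
u=stand()[1]
plan(*gt([.3196,-.1484,.125],mk(-Z,np.cross(u,Z))),100,n=15)
E
```

```text
t 10.57 dist 0.0596 ang 79.84 n 15 F [0.4 0.2 0.3] w 0.0903
-0.0000 0.0037 -0.0014 5.32 -0.00 0.02 100; -0.0000 0.0036 -0.0017 5.32 -0.00 0.02 100; -0.0000 0.0034 -0.0021 5.32 -0.00 0.02 100; -0.0000 0.0032 -0.0024 5.32 -0.00 0.02 100; -0.0000 0.0030 -0.0026 5.32 -0.00 0.02 100; -0.0000 0.0027 -0.0029 5.32 -0.00 0.02 100; -0.0000 0.0024 -0.0032 5.32 -0.00 0.02 100; -0.0000 0.0021 -0.0034 5.32 -0.00 0.02 100
-0.0000 0.0018 -0.0035 5.32 -0.00 0.02 100; -0.0000 0.0015 -0.0037 5.32 -0.00 0.02 100; -0.0000 0.0011 -0.0038 5.32 -0.00 0.02 100; -0.0000 0.0007 -0.0039 5.32 -0.00 0.02 100; -0.0000 0.0004 -0.0040 5.32 -0.00 0.02 100; -0.0000 0.0000 -0.0040 5.32 -0.00 0.02 100; -0.0000 -0.0004 -0.0040 5.32 -0.00 0.02 100
```

Request:
send_rows(steps="0 0.006 -0.0014 5 0 0 100; 0 0.005 -0.0017 5.3 0 0 100; 0 0.0034 -0.002 5.3 0 0 100; 0 0.0032 -0.0024 5.3 0 0 100; 0 0.003 -0.0026 5.3 0 0 100; 0 0.0027 -0.003 5.3 0 0 100")

```text
clock: 11.07
tcp_pos: [0.3122, -0.145, 0.0691]
eef_rot: [-0.218, -0.493, 0.77, 0.342]
ft_force: [-0.1, -0.9, 0.6]
grip_width: 0.0918
```

```bash
python3 - <<'E'
from st import *
u=stand()[1]
o=manip.get_obs();A=rq(o['eef_rot']);print('G',o['tcp_pos']-.019*A.apply([0,0,1]),A.apply([0,0,1]))
plan(*gt([.3196,-.1484,.125],mk(-Z,np.cross(u,Z))),100,wmax=5.5)
E
```

```text
G [ 0.32496465 -0.15092053  0.08186735] [-0.67229226  0.3125674  -0.6710624 ]
t 11.07 dist 0.0378 ang 47.85 n 9 F [-0.1 -0.9  0.6] w 0.0918
-0.0000 0.0024 -0.0034 5.32 0.01 0.03 100; -0.0000 0.0021 -0.0036 5.32 0.01 0.03 100; -0.0000 0.0018 -0.0038 5.32 0.01 0.03 100; -0.0000 0.0014 -0.0040 5.32 0.01 0.03 100; -0.0000 0.0010 -0.0041 5.32 0.01 0.03 100; -0.0000 0.0006 -0.0041 5.32 0.01 0.03 100; -0.0000 0.0003 -0.0042 5.32 0.01 0.03 100; -0.0000 -0.0001 -0.0042 5.32 0.01 0.03 100
-0.0000 -0.0005 -0.0042 5.32 0.01 0.03 100
```

Request:
send_rows(steps="0 0.0024 -0.0034 5.3 0 0 100; 0 0.002 -0.0036 5.3 0 0 100; 0 0.0018 -0.0038 5.3 0 0 100; 0 0.0014 -0.004 5.3 0 0 100; 0 0.001 -0.004 5.3 0 0 100; 0 0.0006 -0.004 5.3 0 0 100; 0 0.0003 -0.004 5.3 0 0 100; 0 0 -0.004 5.3 0 0 100")

```text
clock: 11.73
tcp_pos: [0.3219, -0.1492, 0.1062]
eef_rot: [-0.012, -0.539, 0.842, 0.021]
ft_force: [0.2, -0.5, 0.2]
grip_width: 0.0918
```

```bash
python3 - <<'E'
from st import *
u=stand()[1]
o=manip.get_obs();A=rq(o['eef_rot']);print('G',o['tcp_pos']-.019*A.apply([0,0,1]),A.apply([0,0,1]),o['qpos'])
plan(*gt([.3196,-.1484,.108],mk(-Z,np.cross(u,Z))),100,wmax=5.5)
s=manip.snapshot('side');t=manip.snapshot('top')
f=np.hstack([s['frame'][90:290,280:480],t['frame'][150:350,270:470]])
cv2.imwrite('pics/c7.png',cv2.resize(f,(800,400),interpolation=cv2.INTER_CUBIC)[...,::-1])
E
```

```text
G [ 0.32273927 -0.1496214   0.12513233] [-0.04271068  0.0225135  -0.99883379] [ 0.56698098  0.22317261 -0.3151085   2.27491629  0.08937498  0.70327862
 -1.81532192]
t 11.73 dist 0.0173 ang 2.78 n 1 F [ 0.2 -0.5  0.2] w 0.0918
0.0003 0.0016 0.0173 2.76 0.14 0.22 100
```

View pics/c7.png

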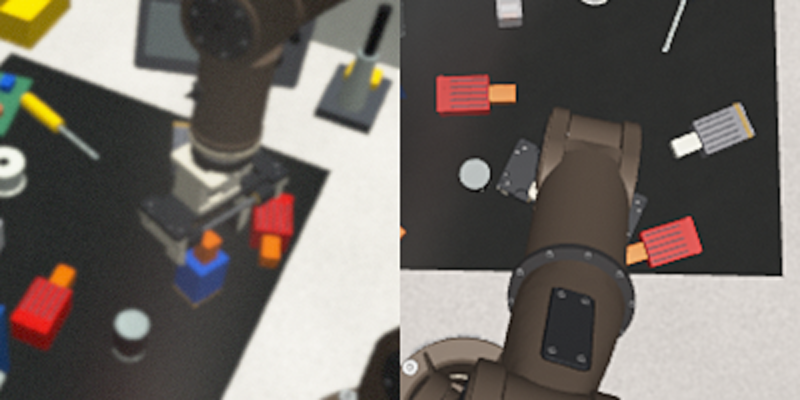

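Request:
send_rows(steps="0 0.001 0.008 1.6 0 0.1 100; 0 0.001 0.009 1.2 0 0.1 100; 0 0 0.002 0 0 0 100")

```text
clock: 12.08
tcp_pos: [0.3176, -0.148, 0.0882]
eef_rot: [-0.001, -0.537, 0.843, 0.001]
ft_force: [-0.8, 0.5, 1.0]
grip_width: 0.092
```

```bash
cat > g.py <<'E'
from st import *
u=stand()[1]
np.set_printoptions(precision=4,suppress=True)
o=manip.get_obs();A=rq(o['eef_rot']);print('G',o['tcp_pos']-.019*A.apply([0,0,1]),A.apply([0,0,1]),o['qpos'])
E
cat g.py - <<'E' | python3
plan(*gt([.3196,-.1484,.104],mk(-Z,np.cross(u,Z))),100,wmax=5.5)
E
```

```text
G [ 0.3177 -0.148   0.1072] [-0.0021  0.0013 -1.    ] [ 0.5527  0.227  -0.3085  2.3397  0.1216  0.5911 -1.8566]
t 12.08 dist 0.0038 ang 0.14 n 1 F [-0.8  0.5  1. ] w 0.092
-0.0005 -0.0020 0.0032 0.14 0.02 0.01 100
```

Request:
send_rows(steps="-0.0005 -0.002 0.003 0.1 0 0 60; 0 0 0 0 0 0 0; 0 0 0 0 0 0 0; 0 0 0 0 0 0 0; 0 0 0 0 0 0 0; 0 0 0 0 0 0 0; 0 0 0 0 0 0 0; 0 0 0 0 0 0 0", force=20)

```text
clock: 12.75
tcp_pos: [0.3227, -0.1491, 0.0845]
eef_rot: [-0.002, -0.537, 0.843, 0.004]
ft_force: [-0.9, -0.3, -0.2]
grip_width: 0.043
```

Request:
send_rows(steps="0 0 0 0 0 0 0; 0 0 0 0 0 0 0; 0 0 0 0 0 0 0; 0 0 0 0 0 0 0; 0 0 0 0 0 0 0", force=45)

```text
clock: 13.17
tcp_pos: [0.3226, -0.1492, 0.0847]
eef_rot: [-0.002, -0.537, 0.843, 0.004]
ft_force: [-0.5, 0.4, -1.0]
grip_width: 0.026
```

```bash
python3 g.py; python3 - <<'E'
from h import *
np.set_printoptions(precision=4,suppress=True)
s=manip.snapshot('side');t=manip.snapshot('top');save(s,'s8');save(t,'t8')
for n in ['bay','cabinet','handle','bar_mid']:
    a=spot(s,n);b=spot(t,n);print(n,a,b)
    for i in a:
        for j in b:
            X,e=tri((s,i[0]),(t,j[0]))
            if e[0]<.015: print('   ',X,e[0])
print(manip.get_obs()['clock'])
c=t['frame'][60:220,140:300];d=s['frame'][190:370,90:300]
cv2.imwrite('pics/cab.png',np.hstack([cv2.resize(c,(400,400),interpolation=cv2.INTER_CUBIC),cv2.resize(d,(400,400),interpolation=cv2.INTER_CUBIC)])[...,::-1])
E
```

```text
G [ 0.3227 -0.1493  0.1037] [-0.0071  0.0044 -1.    ] [ 0.5487  0.2442 -0.3056  2.3287  0.1264  0.5912 -1.8613]
bay [(array([246.976, 307.68 ]), 0.93)] [(array([231.616, 190.32 ]), 0.59)]
    [0.5078 0.2285 0.0192] 0.0055215410521071645
cabinet [(array([229.696, 301.6  ]), 0.56)] [(array([231.808, 174.92 ]), 0.94)]
    [0.5592 0.2329 0.0087] 0.005516000016188803
handle [(array([268.096, 298.   ]), 0.67)] [(array([223.68, 204.6 ]), 0.86)]
    [0.4409 0.2248 0.1328] 0.0028193053609186797
bar_mid [(array([179.328, 247.   ]), 0.63)] [(array([214.4 , 123.28]), 0.78)]
    [0.656  0.2465 0.2058] 0.0001632611378836892
13.6667
```

View pics/cab.png

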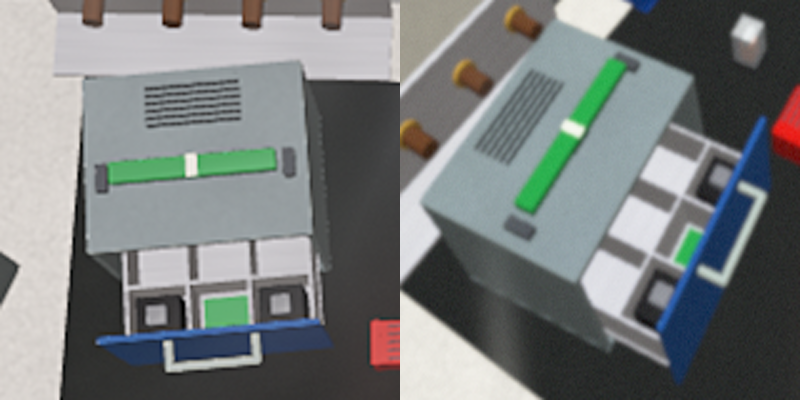

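```bash
cat > cab.py <<'E'
from h import *
from scipy.optimize import least_squares
np.set_printoptions(precision=4,suppress=True)
s=manip.snapshot('side');t=manip.snapshot('top')
O=[]
def add(p,uv,X,w=1,d=0): O.append((p,np.array(uv),np.array(X),w,d))
H=.176
for uv,X in [((174.4,160.8),(0,.128,H)),((263.2,154),(0,-.128,H)),((173.6,92),(.21,.128,H)),((260.8,84.8),(.21,-.128,H)),((183.2,129.2),(.085,.095,.201)),((250.8,123.6),(.085,-.095,.201)),((216.4,126),(.085,0,.201))]: add(t,uv,X)
for uv,X in [((182.9,317.4),(0,.128,H)),((243.3,223.8),(0,-.128,H)),((102.6,281.4),(.21,.128,H)),((156.7,281.8),(.085,.095,.201)),((203.9,220.6),(.085,-.095,.201)),((180.3,248),(.085,0,.201))]: add(s,uv,X)
for p,l in ((t,[((231.6,190.3),(.036,0,.02)),((223.7,204.6),(-.042,0,.135))]),(s,[((247,306.5),(.036,0,.02)),((269,297.2),(-.042,0,.135))]) ):
    for uv,X in l: add(p,uv,X,.7,1)
def f(v):
    x,y,a,d=v;r=[];c,sn=np.cos(a),np.sin(a)
    for p,uv,X,w,k in O:
        X=X-np.array([d*k,0,0]);W=[x+c*X[0]-sn*X[1],y+sn*X[0]+c*X[1],X[2]];r+=list(w*(proj(p,W)-uv))
    return np.array(r)
z=least_squares(f,[.57,.235,.05,.1],loss='soft_l1')
x,y,a,d=z.x;print(z.x,np.degrees(a));print(f(z.x).reshape(-1,2).round(1).tolist())
ex=np.array([np.cos(a),np.sin(a)])
print('bay',np.array([x,y])-ex*(d-.036),'bar',np.array([x,y])+ex*.085,'handle',np.array([x,y])-ex*(d+.042))
E
python3 cab.py
```

```text
[0.5658 0.2338 0.0982 0.0867] 5.626690429215804
[[-0.2, 0.2], [1.5, -0.2], [-1.3, -1.1], [-0.3, -0.8], [-0.8, -0.7], [-0.7, -0.4], [-0.1, -0.2], [0.9, 0.4], [3.7, 0.7], [-0.9, -1.1], [-0.8, 1.3], [3.2, -3.9], [2.8, -0.2], [-0.4, -2.9], [0.5, 0.0], [-0.3, 0.3], [1.7, 0.0]]
bay [0.5153 0.2288] bar [0.6504 0.2421] handle [0.4377 0.2211]
```

```bash
python3 - <<'E'
from h import *
t=cv2.imread('pics/t8.png');s=cv2.imread('pics/s8.png')
def crop(im,x0,y0,w,h,k,n):
    c=cv2.resize(im[y0:y0+h,x0:x0+w],None,fx=k,fy=k,interpolation=cv2.INTER_CUBIC)
    for i in range(0,w,10):
        cv2.line(c,(i*k,0),(i*k,6),(255,255,255),1)
        if i%20==0: cv2.putText(c,str(x0+i),(i*k,16),0,.4,(0,255,255),1)
    for j in range(0,h,10):
        cv2.line(c,(0,j*k),(6,j*k),(255,255,255),1);cv2.putText(c,str(y0+j),(8,j*k+4),0,.4,(0,255,255),1)
    cv2.imwrite(f'pics/{n}.png',c)
crop(t,170,140,110,75,7,'ct8');crop(s,170,210,125,95+15,6,'cs8')
E
```

```text
(no output)
```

View pics/ct8.png

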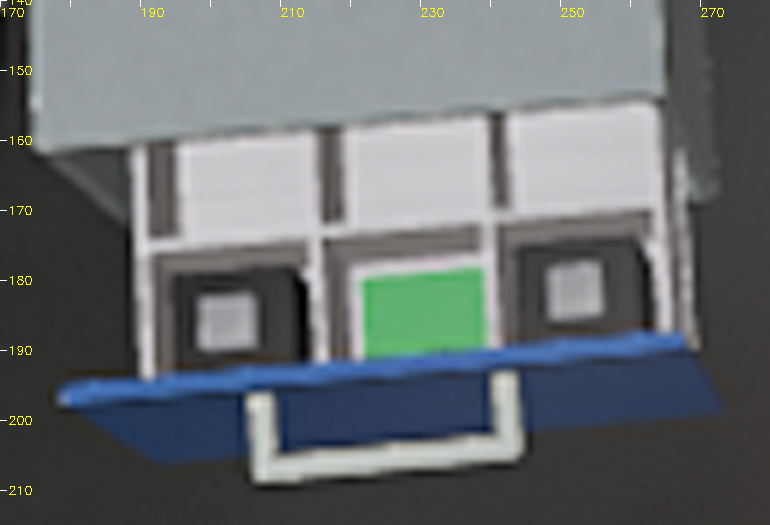

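View pics/cs8.png

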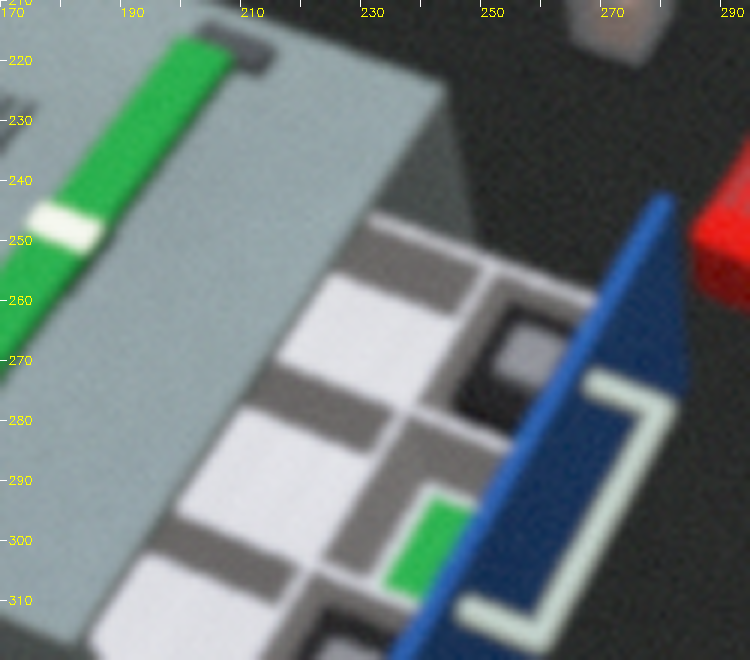

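```bash
cat > cab2.py <<'E'
from h import *
from scipy.optimize import least_squares
np.set_printoptions(precision=4,suppress=True)
s=manip.snapshot('side');t=manip.snapshot('top')
for n,a,b in [('divL',(221.7,304.2),(215.7,173.1)),('divR',(238.7,278.3),(240,171.1)),('handle',(271.7,297.5),(225.4,205.4)),('FR',(244.2,224.7),(264.6,153.9)),('FL',(182.5,317.5),(175,161.4)),('bar',(181.3,248),(216.6,125.8)),('barL',(156.7,281.8),(183.2,129.2)),('barR',(203.9,220.6),(250.8,123.6)),('frontR',(280.8,242.5),(268.5,188.5))]:
    X,e=tri((s,a),(t,b));print(n,X,e[0])
O=[]
def add(a,b,X,k):
    O.append((s,np.array(a),np.array(X),k));O.append((t,np.array(b),np.array(X),k))
add((221.7,304.2),(215.7,173.1),(.074,.037,.08),1)
add((238.7,278.3),(240,171.1),(.074,-.037,.08),1)
add((271.7,297.5),(225.4,205.4),(-.042,0,.135),1)
add((244.2,224.7),(264.6,153.9),(0,-.128,.176),0)
add((182.5,317.5),(175,161.4),(0,.128,.176),0)
add((181.3,248),(216.6,125.8),(.085,0,.201),0)
add((156.7,281.8),(183.2,129.2),(.085,.095,.201),0)
add((203.9,220.6),(250.8,123.6),(.085,-.095,.201),0)
def f(v):
    x,y,a,d=v[:4];r=[];c,sn=np.cos(a),np.sin(a)
    for p,uv,X,k in O:
        X=X-np.array([d*k,0,0]);W=[x+c*X[0]-sn*X[1],y+sn*X[0]+c*X[1],X[2]]
        r+=list(proj(p,W)-uv-(v[4:6] if p is s else v[6:8]))
    return np.r_[r,np.array(v[4:])*.7]
z=least_squares(f,[.57,.235,.05,.1,0,0,0,0],loss='soft_l1')
x,y,a,d=z.x[:4];print(z.x,np.degrees(a));print(f(z.x)[:-4].reshape(-1,2).round(1).tolist())
ex=np.array([np.cos(a),np.sin(a)])
print('bay',np.array([x,y])-ex*(d-.036),'bar',np.array([x,y])+ex*.085,'handle',np.array([x,y])-ex*(d+.042))
E
python3 cab2.py
```

```text
divL [0.5473 0.268  0.0717] 0.0030991371972256087
divR [0.5532 0.194  0.0737] 0.002040905331528502
handle [0.4371 0.2195 0.1309] 0.0009395787362644995
FR [0.5817 0.1082 0.1737] 0.0031514521517153195
FL [0.5549 0.3607 0.1734] 0.002211776897657603
bar [0.6533 0.2429 0.1981] 0.0019213605047383555
barL [0.6391 0.3341 0.2037] 0.000914669372759068
barR [0.6678 0.1501 0.1821] 0.0031210713189246354
frontR [0.4869 0.0961 0.151 ] 0.0034509096856629763
[ 0.5685  0.2327  0.1057  0.0923  0.9696 -0.8682 -0.3346 -1.0738] 6.057982700880674
[[0.2, -0.3], [-0.6, -0.2], [-0.8, -0.3], [-0.3, -0.4], [0.4, 0.3], [0.2, 1.3], [0.8, -0.2], [0.8, -0.3], [0.0, 0.3], [-0.0, 0.1], [0.0, 0.0], [0.2, 0.2], [-2.3, 1.6], [-0.2, -0.3], [1.1, -3.7], [-0.2, -0.5]]
bay [0.5125 0.2268] bar [0.653  0.2417] handle [0.4349 0.2186]
```

Request:
send_rows(steps="0 0 -0.006 0 0 0 0; 0 0 -0.02 0 0 0 0; 0 0 -0.03 0 0 0 0; 0 0 -0.035 0 0 0 0; 0 0 -0.035 0 0 0 0; 0 0 -0.035 0 0 0 0; 0 0 -0.02 0 0 0 0; 0 0 0 0 0 0 0")

```text
clock: 14.53
tcp_pos: [0.3182, -0.1467, 0.2735]
eef_rot: [-0.005, -0.539, 0.842, 0.01]
ft_force: [0.5, -0.8, -5.2]
grip_width: 0.0255
```

```bash
cat > by.py <<'E'
from st import *
np.set_printoptions(precision=4,suppress=True)
a=np.radians(5.9);cx=np.array([np.cos(a),np.sin(a),0]);cy=np.array([-np.sin(a),np.cos(a),0])
bay=np.array([.5125,.227,0]);bar=np.array([.653,.242,0]);handle=np.array([.436,.2192,0])
Rv=mk(-Z,-cy)
o=manip.get_obs();A=rq(o['eef_rot']);G=o['tcp_pos']-.019*A.apply([0,0,1])
print('G',G,'tz',A.apply([0,0,1]),o['qpos'],'F',o['ft_force'],'cab-rel',(G-bay)@cx,(G-bay)@cy)
E
cat by.py - <<'E' | python3
plan(*gt(bay+.002*cx+.295*Z,Rv),0,vmax=.03)
E
```

```text
G [ 0.3185 -0.1469  0.2925] tz [-0.0191  0.0116 -0.9998] [ 0.6175 -0.035  -0.3159  2.0532 -0.0178  1.1434 -1.6944] F [ 0.4861 -0.8176 -5.2121] cab-rel -0.23137072301321338 -0.3520166148454873
t 14.53 dist 0.4223 ang 30.74 n 15 F [ 0.5 -0.8 -5.2] w 0.0255
-0.0281 -0.0014 -0.0001 0.08 0.03 -2.05 0; -0.0281 -0.0024 -0.0001 0.08 0.03 -2.05 0; -0.0279 -0.0034 -0.0002 0.08 0.03 -2.05 0; -0.0278 -0.0044 -0.0002 0.08 0.03 -2.05 0; -0.0276 -0.0054 -0.0002 0.08 0.03 -2.05 0; -0.0274 -0.0064 -0.0002 0.08 0.03 -2.05 0; -0.0272 -0.0074 -0.0002 0.08 0.03 -2.05 0; -0.0269 -0.0083 -0.0002 0.08 0.03 -2.05 0
-0.0266 -0.0093 -0.0002 0.08 0.03 -2.05 0; -0.0262 -0.0102 -0.0002 0.08 0.03 -2.05 0; -0.0258 -0.0112 -0.0002 0.08 0.03 -2.05 0; -0.0254 -0.0121 -0.0002 0.08 0.03 -2.05 0; -0.0250 -0.0130 -0.0002 0.08 0.03 -2.05 0; -0.0245 -0.0139 -0.0002 0.08 0.03 -2.05 0; -0.0240 -0.0147 -0.0002 0.08 0.03 -2.05 0
```

Request:
send_rows(steps="-0.014 -0.001 0 0.08 0 -1.5 0; -0.028 -0.0024 0 0.08 0 -2 0; -0.028 -0.0034 0 0.08 0 -2 0; -0.028 -0.0044 0 0.08 0 -2 0; -0.0276 -0.0054 0 0.08 0 -2 0; -0.0274 -0.0064 0 0.08 0 -2 0; -0.027 -0.0074 0 0.08 0 -2 0; -0.027 -0.0083 0 0.08 0 -2 0")

```text
clock: 15.2
tcp_pos: [0.4128, 0.0451, 0.2653]
eef_rot: [-0.005, -0.649, 0.761, 0.01]
ft_force: [1.5, -1.2, -3.9]
grip_width: 0.0264
```

```bash
cat by.py - <<'E' | python3
plan(*gt(bay+.002*cx+.295*Z,Rv),0,vmax=.03)
E
```

```text
G [0.4132 0.045  0.2843] tz [-0.0209  0.0078 -0.9998] [ 0.3159  0.1151 -0.5867  1.9344  0.0558  1.13   -2.0217] F [ 1.5256 -1.1794 -3.904 ] cab-rel -0.11752365195996607 -0.17083060600915365
t 15.2 dist 0.2088 ang 15.02 n 7 F [ 1.5 -1.2 -3.9] w 0.0264
-0.0280 -0.0102 -0.0016 0.17 0.06 -2.14 0; -0.0276 -0.0113 -0.0016 0.17 0.06 -2.14 0; -0.0271 -0.0123 -0.0016 0.17 0.06 -2.14 0; -0.0267 -0.0133 -0.0016 0.17 0.06 -2.14 0; -0.0261 -0.0143 -0.0016 0.17 0.06 -2.14 0; -0.0256 -0.0153 -0.0016 0.17 0.06 -2.14 0; -0.0250 -0.0162 -0.0016 0.17 0.06 -2.14 0
```

Request:
send_rows(steps="-0.028 -0.01 -0.003 0.2 0.06 -2.1 0; -0.0276 -0.0113 -0.002 0.2 0.06 -2.1 0; -0.027 -0.0123 -0.002 0.2 0.06 -2.1 0; -0.0267 -0.0133 -0.002 0.2 0.06 -2.1 0; -0.026 -0.0143 -0.002 0.2 0.06 -2.1 0; -0.0256 -0.0153 -0.002 0.2 0.06 -2.1 0; -0.02 -0.012 -0.001 0.1 0 -2 0; 0 0 0 0 0 0 0")

```text
clock: 15.87
tcp_pos: [0.5033, 0.2399, 0.2632]
eef_rot: [0.006, 0.75, -0.661, -0.009]
ft_force: [0.3, 0.8, -4.2]
grip_width: 0.026
```

```bash
cat by.py - <<'E' | python3
plan(*gt(bay+.002*cx+.285*Z,Rv),0,vmax=.03)
s=manip.snapshot('side');t=manip.snapshot('top')
f=np.hstack([s['frame'][150:350,150:350],t['frame'][60:260,140:340]])
cv2.imwrite('pics/c9.png',cv2.resize(f,(800,400),interpolation=cv2.INTER_CUBIC)[...,::-1])
E
```

```text
G [0.5037 0.2398 0.2822] tz [-0.0222  0.0026 -0.9998] [-0.0339  0.394  -0.6873  1.6283  0.2445  1.228  -2.2156] F [ 0.2918  0.8031 -4.2193] cab-rel -0.00741277236624948 0.013663013892284956
t 15.87 dist 0.0171 ang 1.8 n 1 F [ 0.3  0.8 -4.2] w 0.026
0.0140 -0.0095 -0.0031 1.24 0.29 1.27 0
```

View pics/c9.png

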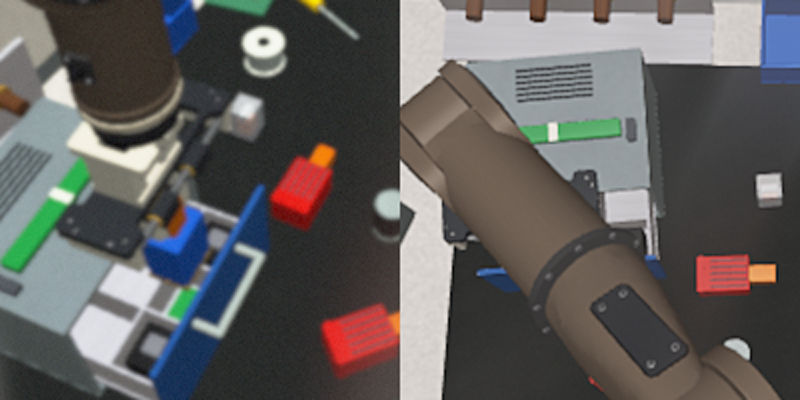

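Request:
send_rows(steps="0.014 -0.0095 -0.003 1.2 0.3 1.2 0; 0 0 0 0 0 0 0")

```text
clock: 16.13
tcp_pos: [0.5124, 0.2207, 0.2634]
eef_rot: [0.004, 0.741, -0.671, 0.0]
ft_force: [0.7, -1.3, -4.7]
grip_width: 0.0257
```

```bash
cat by.py - <<'E' | python3
plan(*gt(bay+.002*cx+.28*Z,Rv),0)
E
```

```text
G [0.5125 0.2208 0.2824] tz [-0.0049 -0.0069 -1.    ] [-0.0138  0.3834 -0.6723  1.6381  0.2537  1.2168 -2.2136] F [ 0.7269 -1.3005 -4.7287] cab-rel -0.0006478426801319248 -0.006130805372166238
t 16.13 dist 0.0072 ang 0.55 n 1 F [ 0.7 -1.3 -4.7] w 0.0257
-0.0063 -0.0027 0.0023 0.32 -0.36 -0.26 0
```

Request:
send_rows(steps="-0.005 -0.002 0.006 0.3 -0.3 -0.2 0; 0 0 0.018 0 0 0 0; 0 0 0.018 0 0 0 0; 0 0 0.01 0 0 0 0; 0 0 0 0 0 0 0")

```text
clock: 16.55
tcp_pos: [0.5143, 0.2194, 0.2081]
eef_rot: [0.0, 0.739, -0.674, 0.002]
ft_force: [-0.5, 0.5, -4.3]
grip_width: 0.0263
```

```bash
cat by.py - <<'E' | python3
plan(*gt(bay+.002*cx+.21*Z,Rv),0)
s=manip.snapshot('side');t=manip.snapshot('top')
f=np.hstack([s['frame'][200:350,170:320],t['frame'][60:210,160:310]])
cv2.imwrite('pics/c10.png',cv2.resize(f,(800,400),interpolation=cv2.INTER_CUBIC)[...,::-1])
E
```

```text
G [0.5142 0.2194 0.2271] tz [ 0.0028 -0.0036 -1.    ] [-0.0239  0.4265 -0.6569  1.7217  0.2937  1.0924 -2.2528] F [-0.5247  0.5464 -4.2545] cab-rel 0.0009417321228669093 -0.007692915308904607
t 16.55 dist 0.0188 ang 0.67 n 1 F [-0.5  0.5 -4.3] w 0.0263
-0.0078 -0.0009 0.0171 -0.14 -0.22 -0.61 0
```

View pics/c10.png

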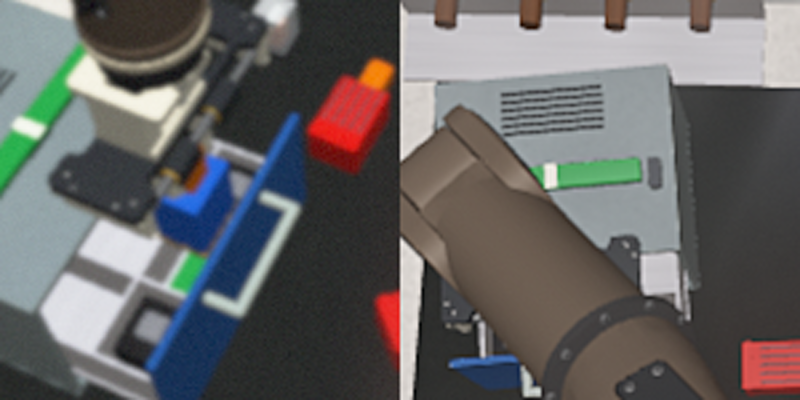

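Request:
send_rows(steps="-0.008 -0.001 0 0 -0.2 -0.6 0; 0 0 0 0 0 0 0")

```text
clock: 16.82
tcp_pos: [0.5161, 0.2292, 0.2117]
eef_rot: [-0.003, 0.743, -0.67, 0.002]
ft_force: [-0.4, 1.5, -3.8]
grip_width: 0.0256
```

```bash
cat by.py - <<'E' | python3
plan(*gt(bay+.002*cx+.21*Z,Rv),0)
E
```

```text
G [0.5159 0.2292 0.2307] tz [ 0.0065  0.0026 -1.    ] [-0.034   0.4298 -0.6621  1.7086  0.2941  1.0972 -2.2535] F [-0.3947  1.4619 -3.7984] cab-rel 0.0036381140244923374 0.0017906470199730016
t 16.82 dist 0.0209 ang 0.4 n 1 F [-0.4  1.5 -3.8] w 0.0256
0.0019 0.0019 0.0207 -0.39 0.11 0.01 0
```

Request:
send_rows(steps="0.001 0.001 0.012 -0.3 0.1 0 0; 0.001 0.001 0.014 0 0 0 0; 0 0 0.008 0 0 0 0; 0 0 0 0 0 0 0")

```text
clock: 17.15
tcp_pos: [0.5159, 0.2291, 0.1778]
eef_rot: [-0.003, 0.743, -0.669, 0.001]
ft_force: [0.4, -0.4, -4.1]
grip_width: 0.0263
```

```bash
cat by.py - <<'E' | python3
plan(*gt(bay+.002*cx+.15*Z,Rv),0)
E
```

```text
G [0.5157 0.2291 0.1968] tz [ 0.0059  0.0028 -1.    ] [-0.0457  0.4624 -0.649   1.7519  0.3217  1.0286 -2.277 ] F [ 0.3887 -0.3625 -4.1144] cab-rel 0.0034368891794181373 0.001720225347789156
t 17.15 dist 0.0469 ang 0.38 n 2 F [ 0.4 -0.4 -4.1] w 0.0263
0.0009 0.0009 0.0234 -0.18 0.06 0.04 0; 0.0009 0.0008 0.0234 -0.18 0.06 0.04 0
```

Quick visual before entering the bay.

```bash
python3 - <<'E'
from h import *
s=manip.snapshot('side')
cv2.imwrite('pics/c11.png',cv2.resize(s['frame'][220:340,190:310],(600,600),interpolation=cv2.INTER_CUBIC)[...,::-1])
E
```

```text
(no output)
```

View pics/c11.png

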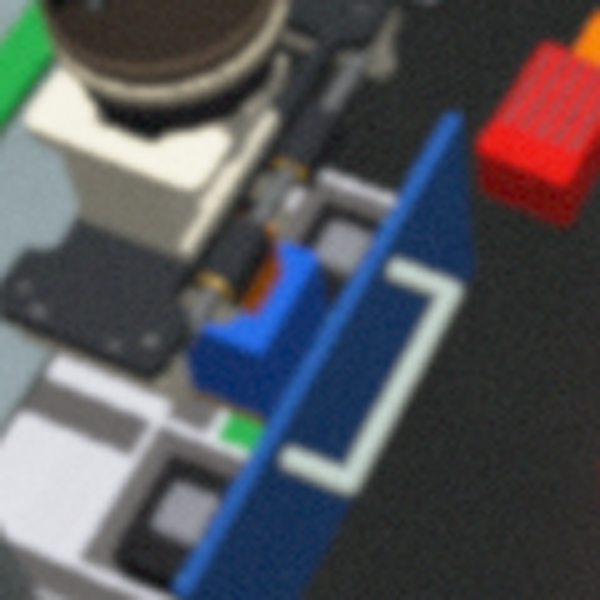

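Request:
send_rows(steps="0.001 0.001 0.01 -0.2 0 0 0; 0.001 0.001 0.014 0 0 0 0; 0 0 0.008 0 0 0 0; 0 0 0 0 0 0 0")

```text
clock: 17.53
tcp_pos: [0.5153, 0.2278, 0.1455]
eef_rot: [-0.003, 0.743, -0.669, 0.0]
ft_force: [0.6, -0.6, -4.2]
grip_width: 0.026
```

```bash
cat by.py - <<'E' | python3
plan(*gt(bay+.002*cx+.13*Z,Rv),0)
print(o['ft_torque'])
s=manip.snapshot('side')
cv2.imwrite('pics/c12.png',cv2.resize(s['frame'][220:340,190:310],(600,600),interpolation=cv2.INTER_CUBIC)[...,::-1])
E
```

```text
G [0.5152 0.2277 0.1645] tz [ 0.0046  0.0039 -1.    ] [-0.0559  0.4957 -0.6342  1.7908  0.3498  0.9634 -2.3001] F [ 0.5517 -0.5693 -4.1569] cab-rel 0.0027726317622149468 0.00041865995992968055
t 17.53 dist 0.0345 ang 0.35 n 1 F [ 0.6 -0.6 -4.2] w 0.026
0.0006 0.0010 0.0345 -0.28 0.19 0.08 0
[ 0.0247 -0.0102 -0.0521]
```

View pics/c12.png

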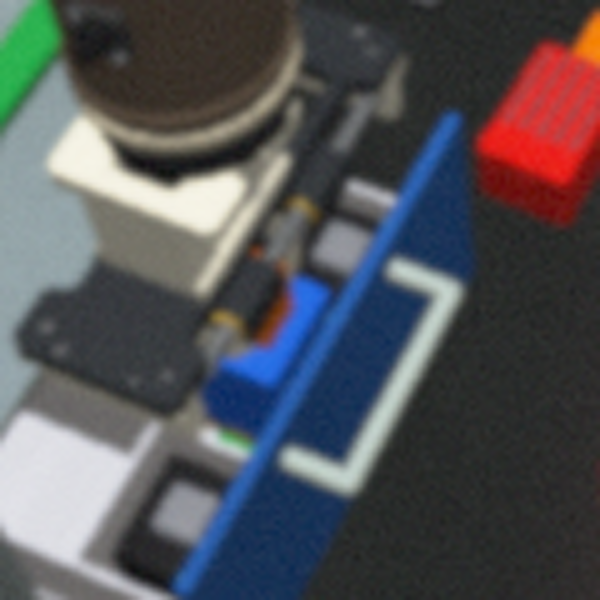

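Request:
send_rows(steps="0.0005 0.001 0.012 -0.2 0 0 0; 0 0 0.012 0 0 0 0; 0 0 0.008 0 0 0 0; 0 0 0 0 0 0 0")

```text
clock: 17.92
tcp_pos: [0.5156, 0.228, 0.1124]
eef_rot: [-0.003, 0.743, -0.669, -0.0]
ft_force: [-0.6, -1.1, -4.9]
grip_width: 0.0257
```

```bash
python3 by.py
```

```text
G [0.5155 0.2279 0.1314] tz [ 0.0033  0.0049 -1.    ] [-0.0719  0.5346 -0.6148  1.823   0.3822  0.899  -2.3281] F [-0.6044 -1.1288 -4.9291] cab-rel 0.003108740673792605 0.0006281415364552777
```

Request:
send_rows(steps="0 0 0.004 -0.2 0.2 0 0; 0 0 0.003 0 0 0 0")

```text
clock: 18.08
tcp_pos: [0.5157, 0.2281, 0.1048]
eef_rot: [-0.0, 0.743, -0.669, -0.0]
ft_force: [1.5, -4.5, 30.1]
grip_width: 0.0258
```

Request:
send_rows(steps="0 0 0.002 0 0 0 0")

```text
clock: 18.17
tcp_pos: [0.5174, 0.2283, 0.1046]
eef_rot: [-0.001, 0.743, -0.67, 0.001]
ft_force: [-2.0, -8.7, 35.3]
grip_width: 0.0259
```

Request:
send_rows(steps="0 0 0.002 0 0 0 0")

```text
clock: 18.25
tcp_pos: [0.519, 0.2285, 0.1046]
eef_rot: [-0.002, 0.743, -0.67, 0.002]
ft_force: [-2.6, -4.9, 17.4]
grip_width: 0.0258
```

Request:
send_rows(steps="0 0 0 0 0 0 0; 0 0 0 0 0 0 31; 0 0 0 0 0 0 35; 0 0 0 0 0 0 45; 0 0 0 0 0 0 55; 0 0 0 0 0 0 60; 0 0 0 0 0 0 60")

```text
clock: 18.83
tcp_pos: [0.5216, 0.2306, 0.1075]
eef_rot: [-0.006, 0.743, -0.67, 0.003]
ft_force: [-0.3, -0.5, 0.2]
grip_width: 0.0532
```

```bash
python3 by.py;python3 - <<'E'
from h import *
s=manip.snapshot('side')
cv2.imwrite('pics/c13.png',cv2.resize(s['frame'][220:340,190:310],(600,600),interpolation=cv2.INTER_CUBIC)[...,::-1])
E
```

```text
G [0.5213 0.2305 0.1265] tz [ 0.0127  0.0037 -0.9999] [-0.0824  0.5442 -0.6062  1.8194  0.396   0.8874 -2.3396] F [-0.2941 -0.4969  0.1552] cab-rel 0.009158878341739302 0.002605906975731112
```

View pics/c13.png

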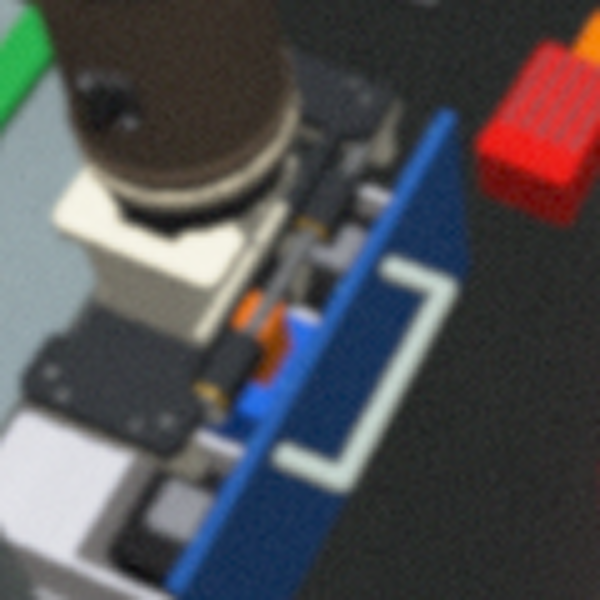

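Request:
send_rows(steps="0 0 -0.006 0.7 0 0 60; 0 0 -0.02 0 0 0 60; 0 0 -0.03 0 0 0 60; 0 0 -0.035 0 0 0 60; 0 0 -0.035 0 0 0 60; 0 0 -0.02 0 0 0 20; 0 0 0 0 0 0 0; 0 0 0 0 0 0 0")

```text
clock: 19.55
tcp_pos: [0.5154, 0.2298, 0.2608]
eef_rot: [-0.01, 0.743, -0.669, 0.008]
ft_force: [-0.7, -0.3, -0.8]
grip_width: 0.0396
```

```bash
cat by.py - <<'E' | python3
s=manip.snapshot('side');t=manip.snapshot('top')
cv2.imwrite('pics/c14.png',cv2.resize(np.hstack([s['frame'][200:350,170:320],t['frame'][100:250,160:310]]),(800,400),interpolation=cv2.INTER_CUBIC)[...,::-1])
for n in ['handle','bay']:
    a=spot(s,n);b=spot(t,n);print(n,a,b)
    if a and b: print(tri((s,a[0][0]),(t,b[0][0])))
E
```

```text
G [0.5149 0.2298 0.2798] tz [ 0.026   0.0042 -0.9997] [-0.0221  0.3764 -0.6761  1.6554  0.2655  1.1762 -2.2273] F [-0.7125 -0.3483 -0.8417] cab-rel 0.002647429902003416 0.002500968553757367
handle [] [(array([325.824, 153.32 ]), 0.15)]
bay [(array([246.784, 303.68 ]), 0.79)] [(array([308.416, 237.08 ]), 0.68), (array([416.128, 136.2  ]), 0.4)]
(array([ 0.4942,  0.073 , -0.2102]), [np.float64(0.13249364650559253), np.float64(0.13249364650559256)])
```

View pics/c14.png

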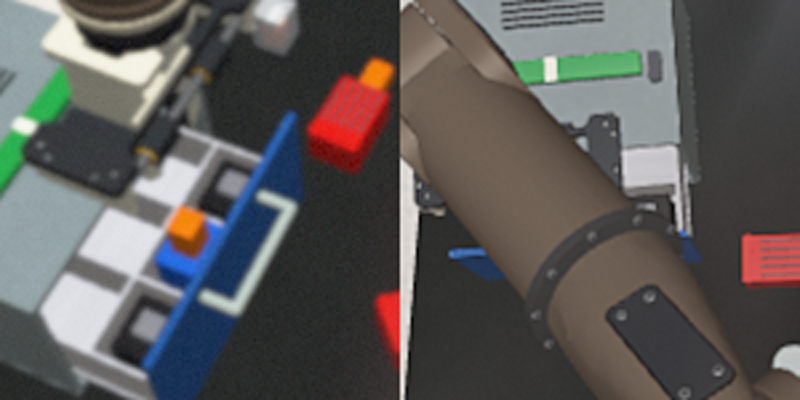

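```bash
cat by.py - <<'E' | python3
T=handle-.065*cx
plan(T+.25*Z,Rv,0,vmax=.036)
plan(T+.115*Z,Rv,0,vmax=.036)
E
```

```text
G [0.5142 0.2291 0.2772] tz [ 0.0213  0.0027 -0.9998] [-0.0225  0.3797 -0.6751  1.6573  0.2656  1.1761 -2.2273] F [-0.1307  0.7945  0.6479] cab-rel 0.0019388369693096445 0.0018868360325710765
t 19.85 dist 0.1445 ang 1.24 n 5 F [-0.1  0.8  0.6] w 0.0157
0.0003 0.0289 0.0010 -0.25 0.00 0.02 0; 0.0003 0.0289 0.0011 -0.25 0.00 0.02 0; 0.0003 0.0289 0.0013 -0.25 0.00 0.02 0; 0.0003 0.0289 0.0014 -0.25 0.00 0.02 0; 0.0003 0.0289 0.0015 -0.25 0.00 0.02 0
t 19.85 dist 0.2033 ang 1.24 n 6 F [-0.1  0.8  0.6] w 0.0157
0.0003 0.0245 0.0233 -0.21 0.00 0.02 0; 0.0003 0.0245 0.0234 -0.21 0.00 0.02 0; 0.0003 0.0244 0.0235 -0.21 0.00 0.02 0; 0.0003 0.0243 0.0236 -0.21 0.00 0.02 0; 0.0003 0.0242 0.0237 -0.21 0.00 0.02 0; 0.0003 0.0241 0.0238 -0.21 0.00 0.02 0
```

Request:
send_rows(steps="0 0.015 0 -0.25 0 0 0; 0 0.03 0.001 -0.25 0 0 0; 0 0.03 0.001 -0.25 0 0 0; 0 0.03 0.001 -0.25 0 0 0; 0 0.03 0.001 -0.25 0 0 0; 0 0.01 0 0 0 0 0; 0 0 0 0 0 0 0")

```text
clock: 20.43
tcp_pos: [0.3634, 0.2111, 0.2456]
eef_rot: [0.005, 0.742, -0.67, -0.003]
ft_force: [0.6, -0.6, 0.9]
grip_width: 0.0006
```

```bash
cat by.py - <<'E' | python3
T=handle-.06*cx
plan(T+.115*Z,Rv,0,vmax=.036)
E
```

```text
G [0.3636 0.2112 0.2646] tz [-0.0121 -0.0034 -0.9999] [ 0.0299  0.1636 -0.7551  1.953   0.1204  1.0834 -2.2444] F [ 0.5556 -0.552   0.8957] cab-rel -0.1497067872506125 -0.00044232479712778995
t 20.43 dist 0.1312 ang 0.72 n 4 F [ 0.6 -0.6  0.9] w 0.0006
-0.0002 -0.0037 0.0326 0.18 -0.03 -0.00 0; -0.0002 -0.0036 0.0326 0.18 -0.03 -0.00 0; -0.0002 -0.0035 0.0326 0.18 -0.03 -0.00 0; -0.0002 -0.0034 0.0326 0.18 -0.03 -0.00 0
```

Request:
send_rows(steps="0 -0.002 0.03 0.2 0 0 0; 0 -0.002 0.033 0.2 0 0 0; 0 -0.002 0.033 0.2 0 0 0; 0 -0.002 0.03 0.1 0 0 0; 0 0 0 0 0 0 0")

```text
clock: 20.85
tcp_pos: [0.3774, 0.2135, 0.1164]
eef_rot: [-0.004, 0.742, -0.671, 0.002]
ft_force: [-0.3, -0.5, -0.2]
grip_width: 0.0003
```

```bash
cat by.py - <<'E' | python3
print((o['tcp_pos']-handle)@cx,(o['tcp_pos']-handle)@cy)
s=manip.snapshot('side');t=manip.snapshot('top')
cv2.imwrite('pics/c15.png',cv2.resize(np.hstack([s['frame'][200:350,170:320],t['frame'][100:250,160:310]]),(800,400),interpolation=cv2.INTER_CUBIC)[...,::-1])
E
```

```text
G [0.3773 0.2134 0.1354] tz [ 0.0082  0.0021 -1.    ] [-0.0782  0.3496 -0.6889  2.1179  0.3245  0.7684 -2.4428] F [-0.2634 -0.5356 -0.1845] cab-rel -0.13591209344357208 0.0003880890032666283
-0.05885561149927693 0.0003069987379043082
```

View pics/c15.png

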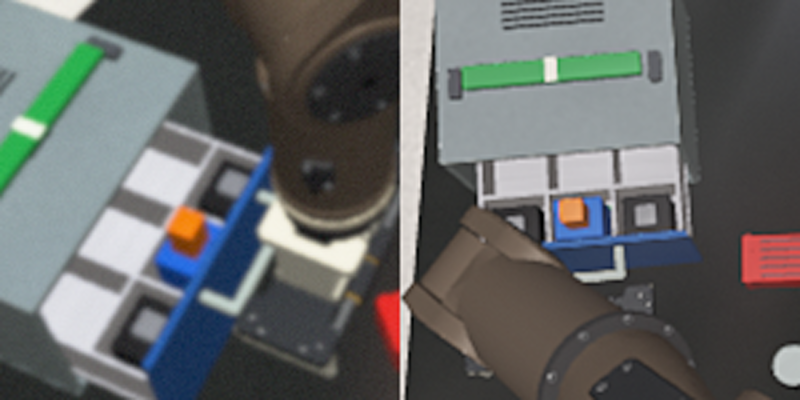

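Request:
send_rows(steps="0 -0.012 0 -0.3 0 0 0; 0 -0.012 0 -0.2 0 0 0; 0 -0.008 0 0 0 0 0; 0 -0.006 0 0 0 0 0; 0 -0.006 0 0 0 0 0; 0 -0.008 0 0 0 0 0; 0 -0.01 0 0 0 0 0; 0 -0.01 0 0 0 0 0")

```text
clock: 21.62
tcp_pos: [0.4554, 0.2254, 0.1297]
eef_rot: [-0.005, 0.743, -0.67, 0.001]
ft_force: [-3.1, 0.7, -1.1]
grip_width: -0.0003
```

```bash
cat by.py - <<'E' | python3
print((o['tcp_pos']-handle)@cx,(o['tcp_pos']-handle)@cy)
plan(handle+.07*cx+.115*Z,Rv,0,n=8)
E
```

```text
G [0.4552 0.2253 0.1487] tz [ 0.0075  0.0061 -1.    ] [-0.0627  0.4361 -0.6588  1.9401  0.3455  0.8686 -2.3682] F [-3.0746  0.6512 -1.0904] cab-rel -0.05715670312919996 0.004225427830377885
0.019893610479152293 0.004220889274161267
t 21.62 dist 0.0524 ang 0.55 n 8 F [-3.1  0.7 -1.1] w -0.0003
0.0005 -0.0062 0.0019 -0.06 0.04 -0.00 0; 0.0005 -0.0063 0.0019 -0.06 0.04 -0.00 0; 0.0005 -0.0063 0.0019 -0.06 0.04 -0.00 0; 0.0005 -0.0063 0.0019 -0.06 0.04 -0.00 0; 0.0005 -0.0063 0.0019 -0.06 0.04 -0.00 0; 0.0005 -0.0063 0.0019 -0.06 0.04 -0.00 0; 0.0005 -0.0063 0.0018 -0.06 0.04 -0.00 0; 0.0005 -0.0063 0.0018 -0.06 0.04 -0.00 0
```

Request:
send_rows(steps="0 0.006 0.002 0 0 0 0; 0 0.002 0.012 0 0 0 0; 0 0 0.01 0 0 0 0; 0 0 0 0 0 0 0")

```text
clock: 21.95
tcp_pos: [0.4517, 0.2258, 0.1054]
eef_rot: [-0.008, 0.742, -0.671, 0.002]
ft_force: [-0.6, -0.1, 0.7]
grip_width: 0.0007
```

```bash
cat by.py - <<'E' | python3
print((o['tcp_pos']-handle)@cx,(o['tcp_pos']-handle)@cy,o['tcp_pos'])
s=manip.snapshot('side');t=manip.snapshot('top')
cv2.imwrite('pics/c16.png',cv2.resize(np.hstack([s['frame'][200:350,170:320],t['frame'][100:250,160:310]]),(800,400),interpolation=cv2.INTER_CUBIC)[...,::-1])
E
```

```text
G [0.4514 0.2256 0.1244] tz [ 0.0124  0.0091 -0.9999] [-0.0825  0.4604 -0.6406  1.9773  0.3776  0.8064 -2.4053] F [-0.596  -0.1458  0.7375] cab-rel -0.060877150519781084 0.004907177064284358
0.01627203009577262 0.00494982758653199 [0.4517 0.2258 0.1054]
```

View pics/c16.png

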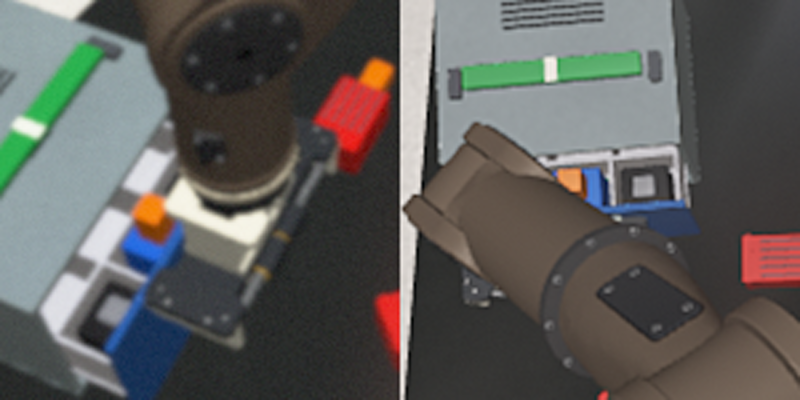

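Request:
send_rows(steps="0.001 -0.006 0 -0.5 0.3 0 0; 0.001 -0.008 0.001 -0.2 0.2 0 0; 0 -0.01 0.001 0 0 0 0; 0 -0.01 0.001 0 0 0 0; 0 -0.01 0.001 0 0 0 0")

```text
clock: 22.47
tcp_pos: [0.4976, 0.2295, 0.1043]
eef_rot: [0.001, 0.743, -0.67, 0.001]
ft_force: [-3.7, -0.5, 1.8]
grip_width: 0.0006
```

```bash
cat by.py - <<'E' | python3
print((o['tcp_pos']-handle)@cx,(o['tcp_pos']-handle)@cy,o['tcp_pos'])
E
```

```text
G [0.4976 0.2296 0.1233] tz [ 0.0001 -0.002  -1.    ] [-0.0844  0.5272 -0.6193  1.8634  0.3924  0.8757 -2.3632] F [-3.7235 -0.5397  1.8046] cab-rel -0.014544286012811073 0.004099286202300148
0.062350706711574166 0.003956070414879244 [0.4976 0.2295 0.1043]
```

Request:
send_rows(steps="0 -0.006 0 0 0 0 0; 0 -0.004 0 0 0 0 0")

```text
clock: 22.63
tcp_pos: [0.5109, 0.2308, 0.104]
eef_rot: [0.0, 0.742, -0.67, 0.001]
ft_force: [-3.0, 0.9, 3.1]
grip_width: 0.0002
```

Request:
send_rows(steps="0 -0.004 0 0 0 0 0")

```text
clock: 22.72
tcp_pos: [0.5155, 0.2313, 0.1038]
eef_rot: [0.0, 0.742, -0.67, 0.001]
ft_force: [-3.2, -0.4, 1.6]
grip_width: 0.0005
```

Request:
send_rows(steps="0 -0.003 0 0 0 0 0")

```text
clock: 22.8
tcp_pos: [0.5171, 0.2314, 0.1035]
eef_rot: [0.002, 0.742, -0.67, -0.0]
ft_force: [-20.4, -2.8, 14.9]
grip_width: 0.0005
```

Request:
send_rows(steps="0 -0.003 0 0 0 0 0")

```text
clock: 22.88
tcp_pos: [0.5169, 0.2314, 0.1032]
eef_rot: [0.005, 0.743, -0.67, -0.002]
ft_force: [-20.2, -3.3, 15.4]
grip_width: 0.0007
```

Request:
send_rows(steps="0 0.006 0 0 0 0 0; 0 0.02 0 0 0 0 0; 0 0.025 -0.005 0 0 0 0; 0 0.01 -0.025 0 0 0 0; 0 0 -0.035 0 0 0 0; 0 0 -0.035 0 0 0 0; 0 0 -0.03 0 0 0 0; 0 0 0 0 0 0 0")

```text
clock: 23.55
tcp_pos: [0.4545, 0.2244, 0.237]
eef_rot: [0.006, 0.743, -0.669, -0.002]
ft_force: [0.9, 0.6, 0.4]
grip_width: 0.0005
```

```bash
cat by.py - <<'E' | python3
s=manip.snapshot('side');t=manip.snapshot('top');save(s,'s17');save(t,'t17')
cv2.imwrite('pics/c17.png',cv2.resize(np.hstack([s['frame'][180:350,140:310],t['frame'][80:250,160:330]]),(800,400),interpolation=cv2.INTER_CUBIC)[...,::-1])
for n in ['bar_mid','handle']:
    a=spot(s,n);b=spot(t,n);print(n,a,b)
    if a and b: print(tri((s,a[0][0]),(t,b[0][0])))
E
```

```text
G [0.4547 0.2245 0.256 ] tz [-0.0099 -0.0065 -0.9999] [-0.008   0.3275 -0.7103  1.7881  0.2332  1.1242 -2.2631] F [0.8647 0.6454 0.3616] cab-rel -0.05771803134361301 0.003433590270239206
bar_mid [(array([303.232, 151.4  ]), 0.7), (array([179.776, 246.88 ]), 0.66)] [(array([213.888, 126.8  ]), 0.78)]
(array([0.4649, 0.1465, 0.5422]), [np.float64(0.06798404112174045), np.float64(0.06798404112174039)])
handle [(array([232.832, 282.88 ]), 0.97)] [(array([223.104, 172.6  ]), 0.7), (array([230.72, 159.68]), 0.38)]
(array([0.5339, 0.2319, 0.1297]), [np.float64(0.0012041542727548153), np.float64(0.0012041542727547225)])
```

View pics/c17.png

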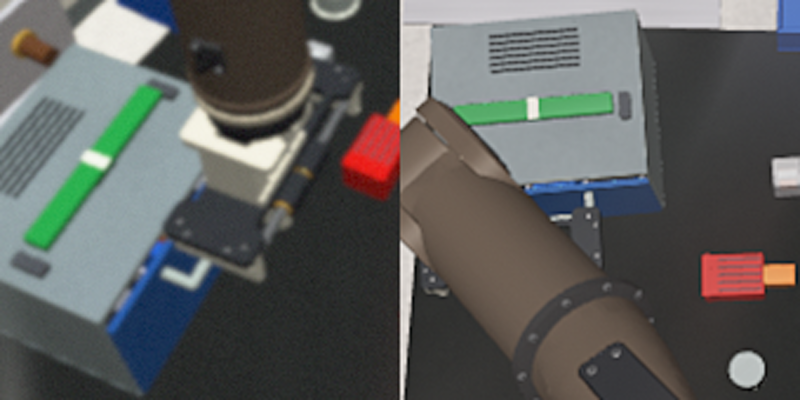

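```bash
python3 - <<'E'
import cv2,numpy as np
t=cv2.imread('pics/t17.png');s=cv2.imread('pics/s17.png')
cv2.imwrite('pics/c18.png',np.hstack([cv2.resize(s[265:345,170:250],(400,400),interpolation=cv2.INTER_CUBIC),cv2.resize(t[130:190,205:285],(400,300),interpolation=cv2.INTER_CUBIC).__class__(0) if 0 else cv2.copyMakeBorder(cv2.resize(t[130:190,205:285],(400,300),interpolation=cv2.INTER_CUBIC),0,100,0,0,0)]))
E
```

```text
(no output)
```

View pics/c18.png

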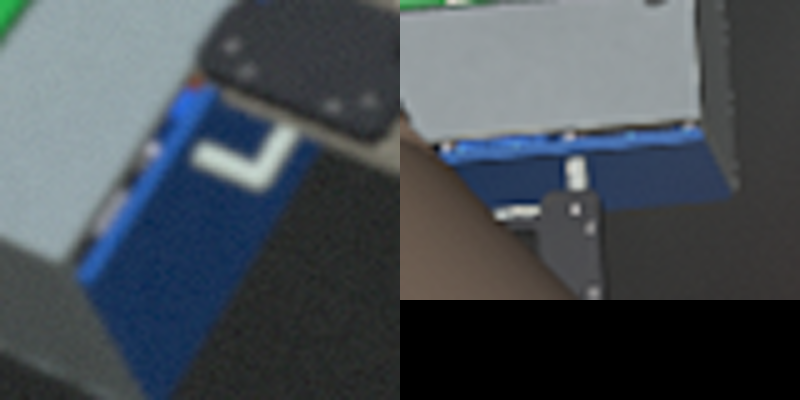

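```bash
python3 - <<'E'
from h import *
np.set_printoptions(precision=4,suppress=True)
s=manip.snapshot('side');t=manip.snapshot('top')
fs=cv2.cvtColor(cv2.imread('pics/s8.png'),cv2.COLOR_BGR2RGB);ft=cv2.cvtColor(cv2.imread('pics/t8.png'),cv2.COLOR_BGR2RGB)
def an(f,c,r):
    h=cv2.cvtColor(f,cv2.COLOR_RGB2HSV).astype(int)
    yy,xx=np.mgrid[:400,:640];k=(np.hypot(xx-c[0],yy-c[1])<r)
    g=k&(h[...,0]>50)&(h[...,0]<80)&(h[...,1]>110)
    w=k&(h[...,2]>190)&(h[...,1]<60)&(np.hypot(xx-c[0],yy-c[1])<9)
    # all bar
    m=(g|w);pts=np.stack([xx[m],yy[m]],1).astype(np.float32)
    print('white',xx[w].mean(),yy[w].mean(),w.sum(),'rect',cv2.minAreaRect(pts))
    return np.array([xx[w].mean(),yy[w].mean()]),pts
ws,ps=an(fs,(181,248),60);wt,pt=an(ft,(216,126),45)
print(tri((s,ws),(t,wt)),atz(s,ws,.201),atz(t,wt,.201))
# bar ends along major axis
for p,pp in((s,ps),(t,pt)):
    W=np.array([atz(p,u,.201) for u in pp]);c=W.mean(0);U,S,Vt=np.linalg.svd(W-c);d=Vt[0];q=(W-c)@d
    print('bar centroid',c,'ends mid',c+d*(q.max()+q.min())/2,'len',q.max()-q.min(),'yaw',np.degrees(np.arctan2(-d[0]*np.sign(d[1]),abs(d[1]))))
E
```

```text
white 180.01470588235293 247.19117647058823 68 rect ((178.83428955078125, 249.87689208984375), (12.3851900100708, 84.76973724365234), 36.60707473754883)
white 215.97727272727272 125.29545454545455 44 rect ((215.96278381347656, 125.58109283447266), (9.296677589416504, 66.80326080322266), 84.92039489746094)
(array([0.6539, 0.244 , 0.2021]), [np.float64(0.002488309506116585), np.float64(0.0024883095061165404)]) [0.6573 0.2443 0.201 ] [0.6519 0.243  0.201 ]
bar centroid [0.6532 0.2513 0.201 ] ends mid [0.6539 0.2452 0.201 ] len 0.19010490829966528 yaw 6.332389326737341
bar centroid [0.6498 0.2427 0.201 ] ends mid [0.6498 0.2427 0.201 ] len 0.18643295041990363 yaw 6.162551915665936
```

```bash
cat by.py - <<'E' | python3
bar=np.array([.653,.2435,0]);Rb=mk(-Z,-cx)
plan(bar+.25*Z,Rb,0,n=14)
E
```

```text
G [0.4521 0.2222 0.2492] tz [-0.0201 -0.011  -0.9997] [-0.0096  0.3349 -0.7077  1.7968  0.2348  1.1203 -2.265 ] F [ 0.1565  0.6042 -0.1777] cab-rel -0.06055744953381684 0.0014818512873499775
t 23.95 dist 0.2034 ang 90.05 n 14 F [ 0.2  0.6 -0.2] w 0.0003
-0.0000 -0.0144 -0.0017 0.04 -0.10 6.43 0; -0.0016 -0.0143 -0.0017 0.04 -0.10 6.43 0; -0.0032 -0.0141 -0.0017 0.04 -0.10 6.43 0; -0.0048 -0.0136 -0.0017 0.04 -0.10 6.43 0; -0.0063 -0.0130 -0.0017 0.04 -0.10 6.43 0; -0.0077 -0.0122 -0.0016 0.04 -0.10 6.43 0; -0.0090 -0.0113 -0.0016 0.04 -0.10 6.43 0; -0.0102 -0.0102 -0.0016 0.04 -0.10 6.43 0
-0.0113 -0.0090 -0.0016 0.04 -0.10 6.43 0; -0.0123 -0.0076 -0.0015 0.04 -0.10 6.43 0; -0.0130 -0.0062 -0.0015 0.04 -0.10 6.43 0; -0.0137 -0.0047 -0.0015 0.04 -0.10 6.43 0; -0.0141 -0.0032 -0.0015 0.04 -0.10 6.43 0; -0.0144 -0.0016 -0.0014 0.04 -0.10 6.43 0
```

Request:
send_rows(steps="0 -0.008 -0.01 0 0 4 0; -0.0016 -0.014 -0.008 0 -0.1 6.4 0; -0.0032 -0.014 -0.006 0 -0.1 6.4 0; -0.0048 -0.0136 -0.004 0 -0.1 6.4 0; -0.0063 -0.013 -0.002 0 -0.1 6.4 0; -0.0077 -0.012 -0.002 0 -0.1 6.4 0; -0.009 -0.0113 -0.002 0 -0.1 6.4 0; -0.01 -0.01 -0.002 0 -0.1 6.4 0")

```text
clock: 24.62
tcp_pos: [0.5455, 0.2338, 0.2532]
eef_rot: [-0.018, -0.435, 0.9, 0.005]
ft_force: [-0.1, -0.2, -1.7]
grip_width: 0.0005
```

```bash
cat by.py - <<'E' | python3
bar=np.array([.653,.2435,0]);Rb=mk(-Z,-cx)
print(o['tcp_pos']);plan(bar+.25*Z,Rb,0,wmax=6.4)
E
```

```text
G [0.5462 0.234  0.2722] tz [-0.0362 -0.0074 -0.9993] [-0.4653  0.3875 -0.0328  1.579   0.0018  1.2106 -2.7384] F [-0.1427 -0.2068 -1.6939] cab-rel 0.034206683246736015 0.0034841086028780887
[0.5455 0.2338 0.2532]
t 24.62 dist 0.108 ang 45.69 n 8 F [-0.1 -0.2 -1.7] w 0.0005
-0.0093 -0.0098 -0.0001 0.08 -0.26 5.71 0; -0.0102 -0.0088 -0.0000 0.08 -0.26 5.71 0; -0.0111 -0.0077 0.0000 0.08 -0.26 5.71 0; -0.0118 -0.0066 0.0001 0.08 -0.26 5.71 0; -0.0124 -0.0054 0.0001 0.08 -0.26 5.71 0; -0.0128 -0.0041 0.0002 0.08 -0.26 5.71 0; -0.0132 -0.0028 0.0003 0.08 -0.26 5.71 0; -0.0134 -0.0015 0.0003 0.08 -0.26 5.71 0
```

```bash
cat by.py - <<'E' | python3
bar=np.array([.653,.2435,0]);Rb=mk(-Z,cx)
plan(bar+.255*Z,Rb,0,n=22)
E
```

```text
G [0.5462 0.234  0.2722] tz [-0.0362 -0.0074 -0.9993] [-0.4653  0.3875 -0.0328  1.579   0.0018  1.2106 -2.7384] F [-0.1427 -0.2068 -1.6939] cab-rel 0.034206683246736015 0.0034841086028780887
t 24.62 dist 0.108 ang 134.36 n 22 F [-0.1 -0.2 -1.7] w 0.0005
-0.0034 -0.0036 -0.0003 0.12 0.04 -6.11 0; -0.0030 -0.0039 -0.0003 0.12 0.04 -6.11 0; -0.0026 -0.0042 -0.0002 0.12 0.04 -6.11 0; -0.0021 -0.0044 -0.0002 0.12 0.04 -6.11 0; -0.0016 -0.0046 -0.0002 0.12 0.04 -6.11 0; -0.0011 -0.0048 -0.0002 0.12 0.04 -6.11 0; -0.0006 -0.0049 -0.0002 0.12 0.04 -6.11 0; -0.0001 -0.0049 -0.0002 0.12 0.04 -6.11 0
0.0005 -0.0049 -0.0002 0.12 0.04 -6.11 0; 0.0010 -0.0048 -0.0002 0.12 0.04 -6.11 0; 0.0015 -0.0047 -0.0002 0.12 0.04 -6.11 0; 0.0020 -0.0045 -0.0002 0.12 0.04 -6.11 0; 0.0024 -0.0043 -0.0002 0.12 0.04 -6.11 0; 0.0029 -0.0040 -0.0001 0.12 0.04 -6.11 0; 0.0033 -0.0036 -0.0001 0.12 0.04 -6.11 0; 0.0036 -0.0033 -0.0001 0.12 0.04 -6.11 0
0.0040 -0.0029 -0.0001 0.12 0.04 -6.11 0; 0.0043 -0.0024 -0.0001 0.12 0.04 -6.11 0; 0.0045 -0.0020 -0.0001 0.12 0.04 -6.11 0; 0.0047 -0.0015 -0.0001 0.12 0.04 -6.11 0; 0.0048 -0.0010 -0.0001 0.12 0.04 -6.11 0; 0.0049 -0.0005 -0.0001 0.12 0.04 -6.11 0
```

Request:
send_rows(steps="-0.002 -0.002 -0.002 0.1 0 -4 0; -0.003 -0.004 -0.002 0.1 0 -6 0; -0.0026 -0.004 -0.001 0.1 0 -6 0; -0.002 -0.0044 -0.001 0.1 0 -6 0; -0.0016 -0.0046 -0.001 0.1 0 -6 0; -0.001 -0.0048 -0.001 0.1 0 -6 0; -0.0006 -0.005 0 0.1 0 -6 0; 0 -0.005 0 0.1 0 -6 0")

```text
clock: 25.28
tcp_pos: [0.5843, 0.2363, 0.2519]
eef_rot: [0.019, 0.761, -0.648, -0.003]
ft_force: [0.2, -0.2, -0.1]
grip_width: 0.001
```

```bash
cat by.py - <<'E' | python3
bar=np.array([.653,.2435,0]);Rb=mk(-Z,cx)
print(o['tcp_pos']);plan(bar+.255*Z,Rb,0,n=16)
E
```

```text
G [0.5848 0.2367 0.2708] tz [-0.029  -0.0257 -0.9992] [-0.3434  0.4604 -0.1989  1.4736  0.1007  1.2551 -1.9671] F [ 0.1933 -0.2326 -0.1036] cab-rel 0.07293548608593026 0.0022610828678153614
[0.5843 0.2363 0.2519]
t 25.28 dist 0.0692 ang 86.72 n 16 F [ 0.2 -0.2 -0.1] w 0.001
0.0002 -0.0043 -0.0003 0.15 0.03 -5.42 0; 0.0007 -0.0043 -0.0003 0.15 0.03 -5.42 0; 0.0011 -0.0042 -0.0003 0.15 0.03 -5.42 0; 0.0014 -0.0041 -0.0003 0.15 0.03 -5.42 0; 0.0018 -0.0039 -0.0003 0.15 0.03 -5.42 0; 0.0022 -0.0037 -0.0003 0.15 0.03 -5.42 0; 0.0025 -0.0035 -0.0003 0.15 0.03 -5.42 0; 0.0028 -0.0032 -0.0003 0.15 0.03 -5.42 0
0.0031 -0.0030 -0.0002 0.15 0.03 -5.42 0; 0.0034 -0.0027 -0.0002 0.15 0.03 -5.42 0; 0.0036 -0.0023 -0.0002 0.15 0.03 -5.42 0; 0.0038 -0.0020 -0.0002 0.15 0.03 -5.42 0; 0.0040 -0.0016 -0.0002 0.15 0.03 -5.42 0; 0.0041 -0.0012 -0.0002 0.15 0.03 -5.42 0; 0.0042 -0.0008 -0.0002 0.15 0.03 -5.42 0; 0.0043 -0.0004 -0.0002 0.15 0.03 -5.42 0
```

Good, q7 now retreats from its limit.

Request:
send_rows(steps="0.0002 -0.0043 -0.001 0.15 0 -5.4 0; 0.0007 -0.0043 -0.001 0.15 0 -5.4 0; 0.001 -0.0042 -0.001 0.15 0 -5.4 0; 0.0014 -0.004 -0.001 0.15 0 -5.4 0; 0.0018 -0.004 -0.0003 0.15 0 -5.4 0; 0.0022 -0.0037 -0.0003 0.15 0 -5.4 0; 0.0025 -0.0035 -0.0003 0.15 0 -5.4 0; 0.0028 -0.003 -0.0003 0.15 0 -5.4 0")

```text
clock: 25.95
tcp_pos: [0.6182, 0.2403, 0.2466]
eef_rot: [0.013, 0.953, -0.302, -0.008]
ft_force: [0.1, -0.7, 0.0]
grip_width: 0.0002
```

Request:
send_rows(steps="0.003 -0.003 -0.001 0.15 0 -5.4 0; 0.0034 -0.0027 -0.001 0.15 0 -5.4 0; 0.0036 -0.002 -0.0003 0.15 0 -5.4 0; 0.0038 -0.002 -0.0003 0.15 0 -5.4 0; 0.004 -0.0016 -0.0003 0.15 0 -5.4 0; 0 0 0 0 0 0 0")

```text
clock: 26.45
tcp_pos: [0.6395, 0.2429, 0.2413]
eef_rot: [0.007, 0.998, -0.057, -0.013]
ft_force: [-0.1, 0.0, -0.3]
grip_width: 0.0007
```

```bash
cat by.py - <<'E' | python3
bar=np.array([.653,.2435,0]);Rb=mk(-Z,cx)
print(o['tcp_pos']);plan(bar+.23*Z,Rb,0)
E
```

```text
G [0.64   0.2431 0.2603] tz [-0.0275 -0.0118 -0.9996] [-0.1639  0.5906 -0.474   1.3259  0.2607  1.3168 -0.7551] F [-0.1112  0.0181 -0.3281] cab-rel 0.1284812517694693 0.002923070151569431
[0.6395 0.2429 0.2413]
t 26.45 dist 0.0176 ang 12.53 n 2 F [-0.1  0.  -0.3] w 0.0007
0.0068 -0.0012 0.0055 0.34 0.79 -6.21 0; 0.0068 -0.0004 0.0056 0.34 0.79 -6.21 0
```

Request:
send_rows(steps="0.007 -0.001 0.004 0.4 0.8 -6.2 0; 0.006 0 0.004 0.3 0.8 -6 0; 0 0 0 0 0 0 0")

```text
clock: 26.7
tcp_pos: [0.6519, 0.2432, 0.23]
eef_rot: [0.0, 0.999, 0.05, -0.001]
ft_force: [-0.7, -0.1, -0.2]
grip_width: 0.0006
```

```bash
cat by.py - <<'E' | python3
bar=np.array([.653,.2435,0]);Rb=mk(-Z,cx)
print(o['tcp_pos']);plan(bar+.215*Z,Rb,0)
E
```

```text
G [0.6519 0.2432 0.249 ] tz [-0.0022 -0.0005 -1.    ] [-0.1317  0.6089 -0.52    1.3349  0.3006  1.2777 -0.5616] F [-0.7466 -0.1243 -0.2341] cab-rel 0.14034981485626938 0.0017635061085662315
[0.6519 0.2432 0.23  ]
t 26.7 dist 0.015 ang 0.25 n 1 F [-0.7 -0.1 -0.2] w 0.0006
0.0012 -0.0002 0.0150 0.02 0.13 -0.22 0
```

Request:
send_rows(steps="0.001 0 0.012 0 0.1 -0.2 0; 0 0 0.005 0 0 0 0; 0 0 0 0 0 0 0")

```text
clock: 26.95
tcp_pos: [0.6516, 0.2433, 0.2112]
eef_rot: [0.0, 0.999, 0.044, -0.002]
ft_force: [-0.5, 0.2, 0.7]
grip_width: 0.0005
```

```bash
cat by.py - <<'E' | python3
bar=np.array([.653,.2435,0]);Rb=mk(-Z,cx)
print(o['tcp_pos'],(o['tcp_pos']-bar)@cx,(o['tcp_pos']-bar)@cy)
s=manip.snapshot('side');t=manip.snapshot('top');save(s,'s19');save(t,'t19')
print(proj(s,o['tcp_pos']))
cv2.imwrite('pics/c19.png',cv2.resize(np.hstack([s['frame'][190:310,120:240],t['frame'][70:190,160:280]]),(800,400),interpolation=cv2.INTER_CUBIC)[...,::-1])
E
```

```text
G [0.6517 0.2433 0.2302] tz [-0.0038 -0.0011 -1.    ] [-0.1334  0.6215 -0.5146  1.3596  0.3063  1.2433 -0.5786] F [-0.4656  0.216   0.6982] cab-rel 0.14012253575351827 0.0018835211656804164
[0.6516 0.2433 0.2112] -0.0014027319898542371 -9.968845282668708e-05
[181.2041 245.3418]
```

View pics/c19.png

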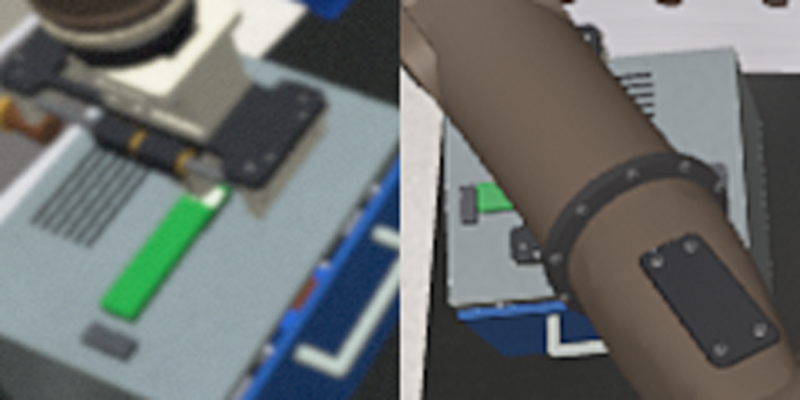

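Request:
send_rows(steps="0 0 0.005 0 0.1 0 0; 0 0 0.004 0 0.1 0 0; 0 0 0.003 0 0 0 0; 0 0 0.003 0 0 0 0")

```text
clock: 27.38
tcp_pos: [0.6524, 0.2444, 0.1985]
eef_rot: [-0.0, 0.999, 0.043, 0.002]
ft_force: [-0.6, -1.2, 2.8]
grip_width: 0.0005
```

Request:
send_rows(steps="0 0 0.003 0 0 0 0; 0 0 0.002 0 0 0 0")

```text
clock: 27.55
tcp_pos: [0.6524, 0.2444, 0.1939]
eef_rot: [-0.0, 0.999, 0.043, 0.002]
ft_force: [-2.6, -1.2, 6.5]
grip_width: 0.0005
```

Request:
send_rows(steps="0 0 0.002 0 0 0 0; 0 0 0.002 0 0 0 0")

```text
clock: 27.72
tcp_pos: [0.6525, 0.2445, 0.1912]
eef_rot: [-0.0, 0.999, 0.043, 0.003]
ft_force: [-6.3, -2.2, 19.2]
grip_width: 0.0007
```

Request:
send_rows(steps="0 0 0.002 0 0 0 0")

```text
clock: 27.8
tcp_pos: [0.6525, 0.2446, 0.191]
eef_rot: [-0.0, 0.999, 0.043, 0.003]
ft_force: [-8.4, -4.3, 22.6]
grip_width: 0.0006
```

```bash
cat by.py - <<'E' | python3
print(o['tcp_pos'],o['ft_torque'])
s=manip.snapshot('side');save(s,'s20')
cv2.imwrite('pics/c20.png',cv2.resize(s['frame'][190:310,120:240],(500,500),interpolation=cv2.INTER_CUBIC)[...,::-1])
E
```

```text
G [0.6524 0.2446 0.21  ] tz [ 0.0067  0.0011 -1.    ] [-0.1349  0.6317 -0.5106  1.3931  0.3187  1.1918 -0.5938] F [-8.3676 -4.2557 22.632 ] cab-rel 0.14097397268818723 0.0030806923307563753
[0.6525 0.2446 0.191 ] [-1.129   1.6738 -0.0015]
```

View pics/c20.png

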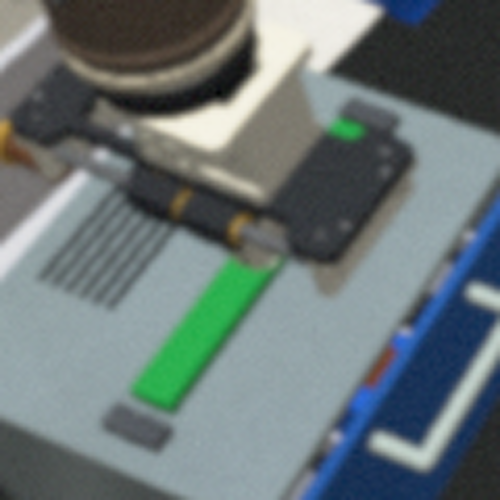

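Request:
send_rows(steps="0 0 -0.004 0 0 0 0; 0 0 -0.006 0 0 0 0; 0 0 -0.012 0 0 0 0; 0 0 -0.03 0 0 0 0; 0 0 -0.035 0 0 0 0; 0 0 -0.035 0 0 0 0; 0 0 0 0 0 0 0")

```text
clock: 28.43
tcp_pos: [0.6505, 0.2439, 0.319]
eef_rot: [-0.0, 0.999, 0.043, 0.002]
ft_force: [1.0, 0.6, 0.8]
grip_width: 0.0004
```

Request:
send_rows(steps="-0.035 0 0 0 0 0 0; -0.035 0.01 0 0 0 0 0; -0.035 0.02 0 0 0 0 0; -0.035 0.03 0 0 0 0 0; -0.035 0.03 0 0 0 0 0; -0.03 0.03 0 0 0 0 0; 0 0.03 0 0 0 0 0; 0 0 0 0 0 0 0")

```text
clock: 29.1
tcp_pos: [0.4585, 0.0832, 0.3174]
eef_rot: [-0.002, 0.999, 0.044, 0.004]
ft_force: [-0.2, -1.2, 0.3]
grip_width: 0.0003
```

```bash
cat by.py - <<'E' | python3
print(o['tcp_pos'],o['clock'])
s=manip.snapshot('side');t=manip.snapshot('top');save(s,'s21');save(t,'t21')
for n in ['bar_mid','handle','spare_center','spool_center','can_center','relay_center','driver_grip']:
    a=spot(s,n);b=spot(t,n)
    print(n,[ (tri((s,i[0]),(t,j[0]))[0]) for i in a[:2] for j in b[:2] if tri((s,i[0]),(t,j[0]))[1][0]<.01])
cv2.imwrite('pics/c21.png',cv2.resize(np.hstack([s['frame'][190:350,100:260],t['frame'][60:220,150:310]]),(800,400),interpolation=cv2.INTER_CUBIC)[...,::-1])
E
```

```text
G [0.4583 0.0831 0.3364] tz [ 0.0072  0.004  -1.    ] [ 0.201   0.1466 -0.5572  1.7673  0.0804  1.2425 -0.2888] F [-0.2173 -1.2414  0.3399] cab-rel -0.06867504553664767 -0.13756643597442872
[0.4585 0.0832 0.3174] 29.1
bar_mid [array([0.6512, 0.2415, 0.2118])]
handle [array([0.5345, 0.2338, 0.1265])]
spare_center [array([ 0.4257, -0.3658,  0.0319])]
spool_center []
can_center [array([ 0.3605, -0.015 ,  0.0235])]
relay_center [array([ 0.6289, -0.058 ,  0.0195])]
driver_grip []
```

View pics/c21.png

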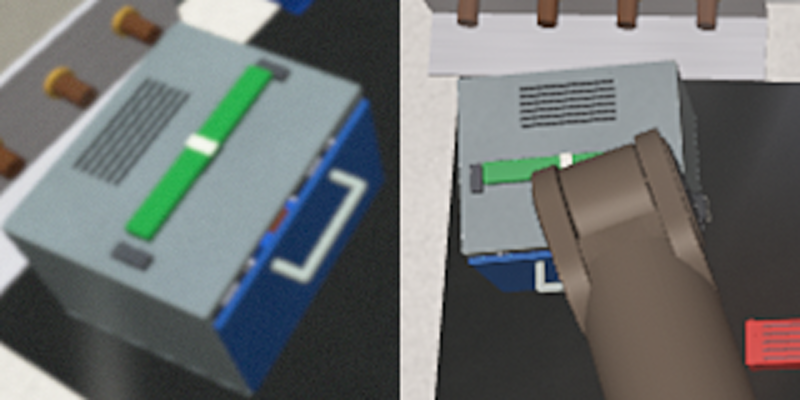

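View pics/s21.png

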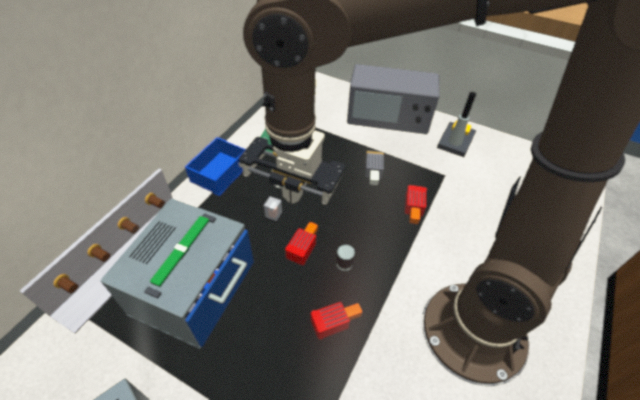

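```bash
python3 -c "
from cell import manip
print(manip.finish_job())"
```

```text
the job is handed in; nothing more can be done
None
```

The job is handed in at about 29.5 s. The module is upright in the middle bay, the drawer is shut and the start bar was pressed and released. The system gave no verdict, so the result rests on my own checks.

**What I did**
- I gripped the blue module by its body and stood it on its contact end at about (0.32, -0.15), with its axis within 0.3° of vertical, then let go.
- I picked it up again by the orange grip from above and lowered it into the middle bay. It touched the floor at about 20 mm, the pad height given, and I released it.
- I pushed the drawer by its handle, stopping once to lower the fingers after they had ridden up close to the bar. I kept going until it hit a hard stop at about 20 N.
- I pressed the green bar at the white mark down to its lower stop (fingertips at 191 mm, 22 N), then lifted clear.

**Last checks**
- **Drawer:** in the pictures its front lies flush with the cabinet, with the orange grip just visible through the gap above it. The handle moved in about 98 mm, and afterwards measured the same place as at the stop.
- **Bar:** it looks level and back up.
- **Bystanders:** the spare module, can and relay measured about where they were (within about 6–8 mm, the scatter of the measurements).
- **Not confirmed:** the final pass gave no usable position for the spool or screwdriver, because the gripper hid them. Both were in place in earlier pictures, and I passed no lower than planned near them.
- **Bar level during the press:** one picture mid-press shows no visible lean, but I did not measure the angle.
- **Near miss:** while turning the tool before the press, joint 7 reached -2.738 against its limit of -2.74. I turned it back, and no reading went past the range.

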